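Drain a slide rack and hold it over the stain dish

TASK

Lift the slide rack by its black handle straight out of the green dish and, still over that dish, tip it by about 30 degrees for a good second to let it drain, then bring it level again. Carry it clear of the bottles and jars to the blue staining dish and finish there still holding it: still, level, squared up so that it could be lowered straight in, its underside about a centimetre above the rim, touching nothing and not dipped, because it goes in only when the timer rings. Never tip it steeply, or the slides fall out, and leave the dishes and everything else on the bench where they stand.

Things in the scene. Friction and masses are not known exactly. Their poses are not given: they have to be found in the camera images.
- rack: Steel slide rack, glass slides fixed in its slots, 104 (x) x 82 (y) x 34 mm high; a wire bail rises from both ends to a flat black handle on top. Origin: centre of its underside; x along the handle, z up. 0.2 to 0.35 kg, centre of mass on its axis. Starts on the floor of the green dish, 4 mm above the dish underside, roughly square in it, up to 9 mm free each side. Half a turn makes no difference.
- rack_grip (a point): Centre of the handle, 110 mm straight above the rack's origin. The handle is a flat bar 56 mm long (rack x), 12 mm thick (rack y: grip across this), 22 mm high; free space beside it, the wire bail runs down and out from its ends. At the start its underside is 28 mm above the dish rim. A grip of 30 N holds it without slipping.
- rack_slides (a point): Centre of the block of slides, 17 mm straight above the rack's underside centre.
- green_dish: Green open staining dish, 130 x 108 mm, 75 mm high; walls and floor 4 mm, mouth 122 x 100 mm. Origin: centre of its underside; x along the 130 mm side, z up. Loose, 0.7 kg. The three dishes differ only in colour; which of the three places each has varies. The rack starts in it.
- blue_dish: Blue open staining dish, 130 x 108 mm, 75 mm high; walls and floor 4 mm, mouth 122 x 100 mm. Origin: centre of its underside; x along the 130 mm side, z up. Loose, 0.7 kg. The three dishes differ only in colour; which of the three places each has varies. Empty; the rack is to hover over it.
- yellow_dish: Yellow open staining dish, 130 x 108 mm, 75 mm high; walls and floor 4 mm, mouth 122 x 100 mm. Origin: centre of its underside; x along the 130 mm side, z up. Loose, 0.7 kg. The three dishes differ only in colour; which of the three places each has varies. Empty, not used.
- amber_bottle: Bystander: round amber glass bottle with black cap, 62 mm across, 135 mm high, origin under its centre. Stands between the dishes' places.
- white_bottle: Bystander: round white plastic bottle with red cap, 60 mm across, 130 mm high, origin under its centre. Stands between the dishes' places.
- staining_jar: Bystander: round glass staining jar with green screw lid and a small knob, 62 mm across, 124 mm high, origin under its centre. Stands between the dishes' places.
- timer: Bystander: white bench timer, 60 x 66 x 25 mm, origin under its centre.
- slide_pack: Bystander: white and blue pack of slides, 82 x 60 x 34 mm, origin under its centre.
- slide_box: Bystander: flat grey slide storage box, 90 x 205 x 35 mm, origin under its centre.
- gel_bottle: Bystander: green hand-gel pump bottle, 68 mm across, 185 mm high, origin under its centre.
There are look-alikes about, which are no part of the job. Several things look just like the green_dish: the one meant starts farthest to the robot's left.

How it is judged:
By the outcome, as a careful person would: the job done as asked, in the order asked, and still so for the second after the job is handed in, while the arm keeps its last pose, push and grip.
It also fails if it takes over 58 s, if anything falls off the work surface, if the arm or the gripper's body presses on something with over 40 N, if the wrist force passes 120 N, or if a joint passes its speed limit or range.

ROBOT

A 6-joint arm with a two-finger parallel gripper is mounted at the origin on the work surface. World frame = base frame: x ahead of the robot, y to its left, z up, the work surface at z = 0. Lengths are in m, angles in rad, forces in N, time in s.
With the tool pointing down it reaches from about 0.375 to 0.9 m from the base axis. Payload 3.1 kg.
Tool frame: the origin (TCP) lies on the centre line of the jaws, within the pads' length; the fingertips stand 25 mm ahead of it and the grasp point (between the pads) lies 6 mm ahead of it; z points along the fingers, y is the line along which they close (so a half turn about z gives the same grasp; the last joint's range is limited). The gripper opens to 87 mm and grips with 3 to 60 N. Pads are 19 mm wide; open, the fingers measure 117 mm over their backs; the gripper's body (75 mm by 190 mm) begins 51 mm behind the grasp point.
Start: joints at [-1.448, 0.527, 1.433, -0, 1.181, -0.178], TCP at [0.186, -0.597, 0.248] pointing down, gripper open.
Joint ranges: [-3.08, 3.08], [-0.75, 2.2], [0.22, 2.44], [-1.43, 4.57], [0, 2.65], [-2.85, 2.85]. Speed limits (rad/s): [2.79, 2.79, 3.14, 3.14, 3.14, 3.14].

INTERFACE

Orientations are given as a unit quaternion [x, y, z, w].
In Python, from station import manip, capture gives the robot as it stands. The module is installed in compiled form; this text tells all that it offers.
- The arm moves only by the tool servo_tool, never from a script. Its argument "series" is a list of rows, each an object of numbers: "grip": the opening, from -1 (shut) to 1 (fully open); "tx", "ty", "tz": the shift along the world's x, y, z normalised to -1 to 1, where 1 is 0.4 m; "spin": the turn about the world's z normalised to -1 to 1, where 1 is 360 degrees. In form: [{"grip": .., "tx": .., "ty": .., "tz": .., "spin": ..}, ...]. A call has 1 to 12 rows; each row is the pose to reach, as a shift and turn from the pose commanded when the call began, turning the shorter way round; what a row does not reach only later rows make up. A row lasts 1/8 s, in which the tool goes at most 62.5 mm and 10.7 degrees, less where a joint would pass 70% of its speed; a pose out of reach is approached as far as the arm can. A call with a number of a shift or a turn outside -1 to 1 is refused whole. A call with a gripper value outside its range is refused whole. The fingers move at their own pace and stop on an object; "force" is the grip in N (left out, the last holds). Time passes only in rows, so rows that repeat a pose let the fingers close. It gives the time, the measured TCP pose, the force, the opening and the grip force at its end, in the units of the state.
- manip.sense(): the state, without advancing time (a new reading comes with each control period).
- capture(name): name is "scene" or "top"; returns a dict with "img" (400x640x3 uint8, red, green, blue), "K" (3x3 intrinsics, pixels), "k1" (the pictures are not rectified: a ray, as slopes to the right and down, at radius r is drawn at 1 + k1 r^2 times it, then the intrinsics apply), "rvec" (rotation vector, rad) and "tvec" (3), from world to camera coordinates, as OpenCV has them. Camera axes: x right, y down, z forward; pixel columns grow to the right and rows downward; lengths in m; the calibration is good to about 2 mm. A picture is of the moment at which its call begins. There is no depth.
- manip.sign_off(): hands the job in; it is judged then, once.
The state is a dict: "t": time; "joints": joint angles; "qd": joint speeds; "effort": joint torques, N m; "tool_pos": TCP position; "tool_rot": TCP orientation; "contact_force": force on the tool from outside, world axes, zero at the start; "torque": the same for the moment, N m; "opening": finger opening in m; "finger_force": force on a finger pad.
Only numpy, scipy, OpenCV 4.12 (cv2) and the standard library are available. Lean on these libraries where they do the work, as an engineer would, in place of code of your own. Each camera call takes 0.05 s, during which the arm holds its last target. There are 200 camera calls.

## Working session

There is one attempt and no reset: what is moved stays moved. The work goes in short steps, Python scripts to look and compute and a tool call to move; the robot and the scene stay as the last step left them, time stands still between calls to the robot, and variables do not carry over. Pictures are saved under pics/ and viewed, at most 10 in all, crops included, and the job is handed in when it is done.

Besides the shell and the picture viewer there is one more tool, called after "Call:" as name(argument=value, ...) on one line, values as JSON. servo_tool: Moves the arm, as the interface text tells. Its arguments: {"type":"object","properties":{"series":{"type":"array"},"force":{"type":"number"}},"required":["series"]}

```bash
mkdir -p pics
cat > h.py <<'E'
import numpy as np, cv2
from station import manip, capture
def shot(n,f):
    c=capture(n); cv2.imwrite('pics/'+f,c['img'][...,::-1]); np.savez('pics/'+f[:-4],**c); return c
def ray(c,u,v):
    K=np.array(c['K']);k=float(c['k1'])
    d=np.array([(u-K[0,2])/K[0,0],(v-K[1,2])/K[1,1]]);s=d.copy()
    for _ in range(30): s=d/(1+k*(s@s))
    R=cv2.Rodrigues(np.array(c['rvec'],float))[0];t=np.array(c['tvec'],float).ravel()
    return -R.T@t, R.T@np.array([s[0],s[1],1.])
def onz(c,u,v,z):
    o,d=ray(c,u,v); return o+d*(z-o[2])/d[2]
E
python3 - <<'E'
from h import *
for n in('scene','top'):
    c=shot(n,n+'0.png'); print(n,ray(c,320,200),c['k1'])
s=manip.sense();print({k:np.round(v,3) for k,v in s.items()})
E
```

```text
scene (array([ 1.36904145, -0.62759018,  0.84032202]), array([-0.68942938,  0.46580121, -0.55486034])) -0.011946866950014118
top (array([ 0.30971835, -0.02525654,  1.44819361]), array([ 0.13095372,  0.0038875 , -0.99149711])) -0.04118737523185124
{'t': np.float64(0.1), 'joints': array([-1.448,  0.528,  1.434, -0.   ,  1.181, -0.178]), 'qd': array([ 0.001, -0.002, -0.003, -0.   ,  0.001, -0.001]), 'effort': array([ -0.   , -44.098, -17.715,   0.063,   0.053,  -0.   ]), 'tool_pos': array([ 0.186, -0.596,  0.247]), 'tool_rot': array([ 0.989,  0.15 ,  0.   , -0.001]), 'contact_force': array([-0.586,  0.05 ,  0.125]), 'torque': array([0.046, 0.02 , 0.019]), 'finger_force': np.float64(0.0), 'opening': np.float64(0.087)}
```

View pics/scene0.png

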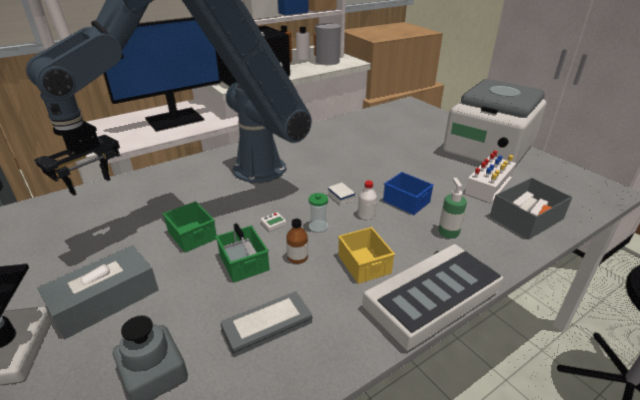

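View pics/top0.png

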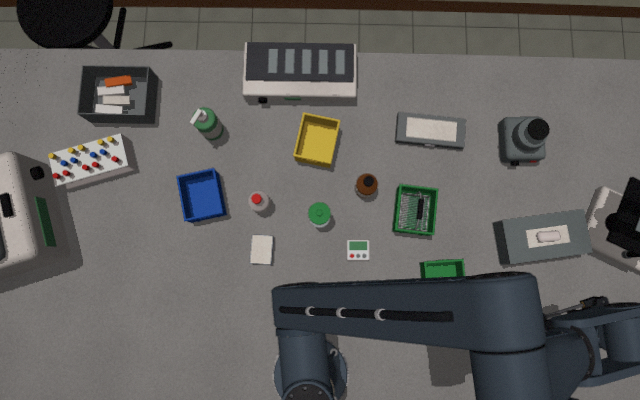

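Run:
```python
from h import *
c=dict(np.load('pics/top0.npz')); im=c['img'];hsv=cv2.cvtColor(im,cv2.COLOR_RGB2HSV)
def rect(m,z,name):
    cs,_=cv2.findContours(m.astype(np.uint8),0,1); k=max(cs,key=cv2.contourArea)
    P=np.array([onz(c,*p[0],z)[:2] for p in k])*1000
    r=cv2.minAreaRect(P.astype(np.float32)); print(name,np.round(r[0],1),np.round(r[1],1),round(r[2],1)); 
H,S,V=[hsv[...,i].astype(int) for i in range(3)]
def box(m,a,b,x,y): q=np.zeros_like(m);q[b:y,a:x]=m[b:y,a:x];return q
rect(box((abs(H-62)<20)&(S>100)&(V>40),385,175,445,245),.075,'green')
rect(box((abs(H-115)<15)&(S>120)&(V>40),170,160,235,230),.075,'blue')
rect(box((abs(H-25)<10)&(S>100),285,105,350,175),.075,'yellow')
rect(box((V<45),408,190,430,230),.125,'handle')
for n,u,v,z in(('white',260,202,.13),('jar',319,213,.12),('amber',367,184,.135),('gel',207,122,.17)):print(n,onz(c,u,v,z).round(3))
big=cv2.resize(im[170:250,385:450],None,fx=7,fy=7,interpolation=cv2.INTER_CUBIC);b2=cv2.resize(im[160:235,165:230],None,fx=7,fy=7,interpolation=cv2.INTER_CUBIC)
a=np.zeros((560,910,3),np.uint8);a[:,:455]=big;a[:525,455:]=b2
cv2.imwrite('pics/crop0.png',cv2.resize(a,(780,480))[...,::-1])
```

```text
green [ 468.3 -289.6] [116.7 136.8] 83.9
blue [499.1 318.9] [141.2 120.3] 13.6
yellow [667.3  -5.6] [113.2 147.1] 78.8
handle [ 465.8 -292.9] [13.9 54. ] 83.7
white [0.476 0.143 0.13 ]
jar [ 0.449 -0.018  0.12 ]
amber [ 0.529 -0.147  0.135]
gel [0.686 0.289 0.17 ]
```

View pics/crop0.png

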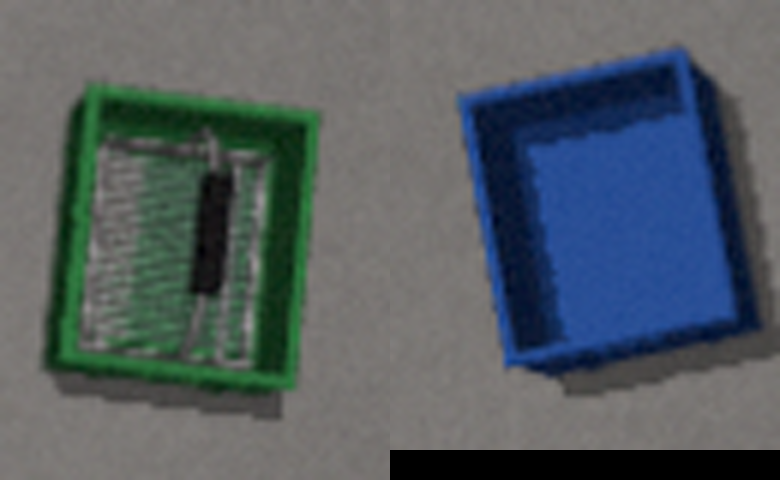

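Run:
```python
from h import *
c=dict(np.load('pics/top0.npz'))
def q(L,u0,v0,cx0,z):
    P=np.array([onz(c,u0+(a-cx0)/6-.4,v0+b/6-.4,z)[:2] for a,b in L])*1000
    r=cv2.minAreaRect(P.astype(np.float32));print(P.round(0).tolist(),P.mean(0).round(1),[np.round(x,1) for x in r])
    for i in range(4):
        d=P[(i+1)%4]-P[i]; print(round(float(np.hypot(*d)),1),round(float(np.degrees(np.arctan2(d[1],d[0]))),1),end=' | ')
    print()
q([(92,85),(320,112),(297,388),(65,362)],385,170,0,.075)
q([(462,98),(683,50),(737,322),(510,366)],165,160,390,.075)
q([(203,172),(232,175),(222,295),(191,293)],385,170,0,.125)
```

```text
[[542.0, -247.0], [531.0, -356.0], [399.0, -343.0], [410.0, -233.0]] [ 470.3 -294.6] [array([ 470.1, -294.7]), array([109.5, 132.6]), np.float64(84.2)]
109.2 -95.8 | 131.9 174.3 | 109.5 84.5 | 132.6 -5.8 | 
[[554.0, 392.0], [579.0, 287.0], [449.0, 255.0], [426.0, 361.0]] [501.6 323.9] [array([501. , 323.6]), array([133.8, 108.6]), np.float64(13.4)]
107.7 -76.6 | 133.9 -166.2 | 108.7 102.1 | 131.2 13.4 | 
[[494.0, -289.0], [493.0, -303.0], [438.0, -297.0], [438.0, -283.0]] [ 465.6 -293.2] [array([ 465.5, -293. ]), array([14.1, 55.9]), np.float64(84.5)]
13.3 -95.0 | 55.3 174.5 | 14.1 87.2 | 55.8 -6.3 |
```

Call:
servo_tool(series=[{"grip": 1,"tx": 0.7,"ty": 0.76,"tz": 0,"spin": -0.0644},{"grip": 1,"tx": 0.7,"ty": 0.76,"tz": 0,"spin": -0.0644},{"grip": 1,"tx": 0.7,"ty": 0.76,"tz": 0,"spin": -0.0644},{"grip": 1,"tx": 0.7,"ty": 0.76,"tz": 0,"spin": -0.0644},{"grip": 1,"tx": 0.7,"ty": 0.76,"tz": 0,"spin": -0.0644},{"grip": 1,"tx": 0.7,"ty": 0.76,"tz": 0,"spin": -0.0644},{"grip": 1,"tx": 0.7,"ty": 0.76,"tz": 0,"spin": -0.0644},{"grip": 1,"tx": 0.7,"ty": 0.76,"tz": 0,"spin": -0.0644},{"grip": 1,"tx": 0.7,"ty": 0.76,"tz": 0,"spin": -0.0644}])

```text
t: 1.23
tool_pos: [0.4654, -0.2929, 0.2473]
tool_rot: [0.999, -0.051, -0.0, 0.0]
contact_force: [-0.1, -0.1, 0.3]
opening: 0.0872
finger_force: 0.0
```

Call:
servo_tool(series=[{"grip": 1,"tz": 1},{"grip": 1,"tz": 1},{"grip": 1,"tz": 1},{"grip": 1,"tz": 1},{"grip": 1,"tz": 1},{"grip": 1,"tz": 1},{"grip": 1,"tz": 1},{"grip": 1,"tz": 1},{"grip": 1,"tz": 1},{"grip": 1,"tz": 1}])

```text
validation failed for argument at $.se...
```

Run:
```python
from h import *
s=manip.sense();print({k:np.round(v,3) for k,v in s.items()})
```

```text
{'t': np.float64(1.225), 'joints': array([-7.650e-01,  4.270e-01,  1.622e+00, -1.000e-03,  1.093e+00,
        9.090e-01]), 'qd': array([-0.027, -0.   , -0.001,  0.002,  0.001,  0.002]), 'effort': array([ 8.4400e-01, -3.8193e+01, -1.6402e+01,  1.1300e-01, -2.3000e-02,
       -1.0000e-03]), 'tool_pos': array([ 0.465, -0.293,  0.247]), 'tool_rot': array([ 0.999, -0.051, -0.   ,  0.   ]), 'contact_force': array([-0.072, -0.121,  0.267]), 'torque': array([-0.057,  0.017, -0.007]), 'finger_force': np.float64(0.0), 'opening': np.float64(0.087)}
```

Call:
servo_tool(series=[{"grip": 1,"tx": 0,"ty": 0,"tz": 1,"spin": 0},{"grip": 1,"tx": 0,"ty": 0,"tz": 1,"spin": 0},{"grip": 1,"tx": 0,"ty": 0,"tz": 1,"spin": 0},{"grip": 1,"tx": 0,"ty": 0,"tz": 1,"spin": 0},{"grip": 1,"tx": 0,"ty": 0,"tz": 1,"spin": 0},{"grip": 1,"tx": 0,"ty": 0,"tz": 1,"spin": 0},{"grip": 1,"tx": 0,"ty": 0,"tz": 1,"spin": 0},{"grip": 1,"tx": 0,"ty": 0,"tz": 1,"spin": 0}])

```text
t: 2.22
tool_pos: [0.465, -0.2942, 0.6495]
tool_rot: [0.999, -0.053, 0.002, 0.002]
contact_force: [-0.7, -0.0, -0.6]
opening: 0.0872
finger_force: 0.0
```

Call:
servo_tool(series=[{"grip": 1,"tx": 0,"ty": 0,"tz": 1,"spin": 0},{"grip": 1,"tx": 0,"ty": 0,"tz": 1,"spin": 0},{"grip": 1,"tx": 0,"ty": 0,"tz": 1,"spin": 0},{"grip": 1,"tx": 0,"ty": 0,"tz": 1,"spin": 0}])

```text
t: 2.72
tool_pos: [0.3978, -0.2525, 0.841]
tool_rot: [0.999, -0.053, -0.004, -0.009]
contact_force: [-1.2, 0.5, -1.1]
opening: 0.0873
finger_force: 0.0
```

Run:
```python
from h import *
s=manip.sense();print({k:np.round(v,3) for k,v in s.items()})
```

```text
{'t': np.float64(2.725), 'joints': array([-0.808,  0.293,  0.223,  0.016,  2.644,  0.882]), 'qd': array([-0.098, -0.414,  0.01 , -0.021,  0.026, -0.113]), 'effort': array([  0.506, -29.381, -16.28 ,   0.085,  -0.071,   0.076]), 'tool_pos': array([ 0.398, -0.253,  0.841]), 'tool_rot': array([ 0.999, -0.053, -0.004, -0.009]), 'contact_force': array([-1.223,  0.516, -1.061]), 'torque': array([0.017, 0.046, 0.018]), 'finger_force': np.float64(0.0), 'opening': np.float64(0.087)}
```

Call:
servo_tool(series=[{"grip": 1,"tx": 0.17,"ty": -0.1,"tz": -1,"spin": -0.45},{"grip": 1,"tx": 0.17,"ty": -0.1,"tz": -1,"spin": -0.45},{"grip": 1,"tx": 0.17,"ty": -0.1,"tz": -1,"spin": -0.45},{"grip": 1,"tx": 0.17,"ty": -0.1,"tz": -1,"spin": -0.45},{"grip": 1,"tx": 0.17,"ty": -0.1,"tz": -1,"spin": -0.45},{"grip": 1,"tx": 0.17,"ty": -0.1,"tz": -1,"spin": -0.45},{"grip": 1,"tx": 0.17,"ty": -0.1,"tz": -1,"spin": -0.45},{"grip": 1,"tx": 0.17,"ty": -0.1,"tz": -1,"spin": -0.45},{"grip": 1,"tx": 0.17,"ty": -0.1,"tz": -1,"spin": -0.45},{"grip": 1,"tx": 0.17,"ty": -0.1,"tz": -1,"spin": -0.45},{"grip": 1,"tx": 0.17,"ty": -0.1,"tz": -1,"spin": -0.45},{"grip": 1,"tx": 0.17,"ty": -0.1,"tz": -1,"spin": -0.45}])

```text
t: 4.22
tool_pos: [0.4139, -0.3259, 0.4347]
tool_rot: [-0.448, 0.893, 0.001, 0.041]
contact_force: [-0.2, -0.3, 1.0]
opening: 0.0866
finger_force: 0.0
```

```bash
cat > st.py <<'E'
from h import *
from scipy.spatial.transform import Rotation as Ro
s=manip.sense();R=Ro.from_quat(s['tool_rot']).as_matrix()
print({k:np.round(s[k],3).tolist() for k in('t','joints','tool_pos','contact_force','opening','finger_force')})
print('tilt',np.degrees(np.arccos(-R[2,2])).round(1),'yaw of tool x',np.degrees(np.arctan2(R[1,0],R[0,0])).round(1),'toolz',R[:,2].round(2))
E
python3 st.py
```

```text
{'t': 4.225, 'joints': [-0.924, 0.207, 1.419, 0.081, 1.502, 2.853], 'tool_pos': [0.414, -0.326, 0.435], 'contact_force': [-0.171, -0.257, 1.02], 'opening': 0.087, 'finger_force': 0.0}
tilt 4.7 yaw of tool x -126.6 toolz [ 0.07  0.04 -1.  ]
```

Call:
servo_tool(series=[{"grip": 1,"tx": 0,"ty": 0,"tz": 0,"spin": -0.15},{"grip": 1,"tx": 0,"ty": 0,"tz": 0,"spin": -0.15},{"grip": 1,"tx": 0,"ty": 0,"tz": 0,"spin": -0.15},{"grip": 1,"tx": 0,"ty": 0,"tz": 0,"spin": -0.15},{"grip": 1,"tx": 0,"ty": 0,"tz": 0,"spin": -0.15},{"grip": 1,"tx": 0,"ty": 0,"tz": 0,"spin": -0.15}])

```text
t: 4.97
tool_pos: [0.266, -0.3549, 0.3803]
tool_rot: [-0.18, 0.97, -0.036, 0.158]
contact_force: [-0.5, 0.3, -0.5]
opening: 0.0869
finger_force: 0.0
```

```bash
python3 st.py
```

```text
{'t': 4.975, 'joints': [-1.392, 0.052, 1.791, 0.336, 1.243, 2.854], 'tool_pos': [0.266, -0.355, 0.38], 'contact_force': [-0.522, 0.26, -0.485], 'opening': 0.087, 'finger_force': 0.0}
tilt 18.6 yaw of tool x -157.8 toolz [ 0.32 -0.01 -0.95]
```

Call:
servo_tool(series=[{"grip": 1,"tx": 0.5,"ty": 0.15,"tz": 0.2,"spin": -0.08},{"grip": 1,"tx": 0.5,"ty": 0.15,"tz": 0.2,"spin": -0.08},{"grip": 1,"tx": 0.5,"ty": 0.15,"tz": 0.2,"spin": -0.08},{"grip": 1,"tx": 0.5,"ty": 0.15,"tz": 0.2,"spin": -0.08},{"grip": 1,"tx": 0.5,"ty": 0.15,"tz": 0.2,"spin": -0.08},{"grip": 1,"tx": 0.5,"ty": 0.15,"tz": 0.2,"spin": -0.08}])

```text
t: 5.72
tool_pos: [0.1871, -0.3038, 0.3016]
tool_rot: [0.041, 0.978, -0.086, 0.184]
contact_force: [0.3, 0.1, -0.3]
opening: 0.0865
finger_force: 0.0
```

```bash
python3 st.py
```

```text
{'t': 5.725, 'joints': [-1.664, -0.052, 2.175, 0.484, 0.917, 2.854], 'tool_pos': [0.187, -0.304, 0.302], 'contact_force': [0.338, 0.067, -0.338], 'opening': 0.086, 'finger_force': 0.0}
tilt 23.5 yaw of tool x 177.0 toolz [ 0.35 -0.18 -0.92]
```

```bash
cat > fk.py <<'E'
import numpy as np
from scipy.spatial.transform import Rotation as Ro
from scipy.optimize import least_squares
D=[([-1.448,.527,1.433,0,1.181,-.178],[.186,-.597,.248],[.989,.15,0,-.001]),
([-.765,.427,1.622,-.001,1.093,.909],[.4654,-.2929,.2473],[.999,-.051,0,0]),
([-.808,.293,.223,.016,2.644,.882],[.398,-.253,.841],[.999,-.053,-.004,-.009]),
([-.924,.207,1.419,.081,1.502,2.853],[.414,-.326,.435],[-.448,.893,.001,.041]),
([-1.392,.052,1.791,.336,1.243,2.854],[.266,-.3549,.3803],[-.18,.97,-.036,.158]),
([-1.664,-.052,2.175,.484,.917,2.854],[.1871,-.3038,.3016],[.041,.978,-.086,.184])]
def fk(q,p):
    h,a2,a3,e,l=p
    ry=lambda a:Ro.from_euler('y',a)
    rz=lambda a:Ro.from_euler('z',a)
    R1=rz(q[0])*ry(q[1]); x=np.array([0,0,h])+R1.apply([e[0],0,a2]) if 0 else np.array([0,0,h])+R1.apply([0,0,a2])
    R2=R1*ry(q[2]); x=x+R2.apply([e,0,a3])
    R=R2*rz(q[3])*ry(q[4]); x=x+R.apply([0,0,l]); return x,R*rz(q[5])
def fit():
    f=lambda p:np.concatenate([fk(q,p)[0]-x for q,x,_ in D])
    return least_squares(f,[.3,.4,.4,0,.2])
if __name__=='__main__':
    s=fit();print(s.x.round(4),np.abs(s.fun).max())
    for q,x,r in D: print((Ro.from_quat(r).inv()*fk(q,s.x)[1]).as_rotvec(True).round(1))
E
python3 fk.py
```

```text
[0.5797 0.6209 0.3786 0.1355 0.6084] 0.11108913602177445
[ -0.1  -0.1 -90. ]
[  0.   -0.1 -90. ]
[  0.  -0. -90.]
[  0.    0.1 -90. ]
[  0.   0. -90.]
[  0.   -0.1 -90. ]
```

```bash
python3 - <<'E'
s=open('fk.py').read()
s=s.replace("h,a2,a3,e,l=p","h,a2,a3,e,l,d,b=p").replace("x=np.array([0,0,h])+R1.apply([e[0],0,a2]) if 0 else np.array([0,0,h])+R1.apply([0,0,a2])","x=np.array([0,0,h])+rz(q[0]).apply([b,d,0])+R1.apply([0,0,a2])").replace("[.3,.4,.4,0,.2]","[.3,.4,.4,0,.2,.11,0]").replace("*rz(q[5])","*rz(q[5]+np.pi/2)")
open('fk.py','w').write(s)
E
python3 fk.py
cat > sim.py <<'E'
from fk import *
P=fit().x
lo=np.array([-3.08,-.75,.22,-1.43,0,-2.853]);hi=np.array([3.08,2.2,2.44,4.57,2.65,2.853])
def solve(xt,Rt,q0,w):
    def f(q):
        x,R=fk(q,P); return np.concatenate([x-xt,w*(Rt*R.inv()).as_rotvec()])
    return least_squares(f,np.clip(q0,lo+1e-6,hi-1e-6),bounds=(lo,hi)).x
def tilt(R): return np.degrees(np.arccos(-R.as_matrix()[2,2]))
if __name__=='__main__':
    q0=np.array(D[3][0]); 
    for w in(.05,.1,.2,.4,.8):
        # replay: yaw target -6-128 at A ; then -54 ; then -29+shift
        base=Ro.from_quat(D[1][2]); A=np.array([.466,-.294,.44]);q=np.array(D[1][0]);out=[]
        for yaw,x in((-64,A),(-110,A),(-128,A),(-155,A),(-182,A),(-200,A+[.2,.06,.08]),(-211,A+[.2,.06,.08])):
            q=solve(x,Ro.from_euler('z',yaw,degrees=True)*base,q,w); X,R=fk(q,P);out.append((yaw,X.round(3).tolist(),round(tilt(R),1)))
        print(w,out[2],out[4],out[6])
E
python3 sim.py
```

```text
[2.739e-01 5.881e-01 3.914e-01 1.144e-01 2.799e-01 1.112e-01 4.000e-04] 0.00041525574083761674
[-0.1 -0.   0. ]
[-0. -0.  0.]
[ 0. -0. -0.]
[ 0.  0. -0.]
[0. 0. 0.]
[-0. -0.  0.]
0.05 (-128, [0.465, -0.295, 0.44], np.float64(7.3)) (-182, [0.464, -0.295, 0.437], np.float64(44.9)) (-211, [0.665, -0.234, 0.515], np.float64(70.0))
0.1 (-128, [0.463, -0.297, 0.439], np.float64(7.1)) (-182, [0.456, -0.298, 0.428], np.float64(44.0)) (-211, [0.663, -0.233, 0.502], np.float64(68.7))
0.2 (-128, [0.454, -0.303, 0.438], np.float64(6.6)) (-182, [0.428, -0.307, 0.396], np.float64(40.6)) (-211, [0.651, -0.229, 0.45], np.float64(64.0))
0.4 (-128, [0.429, -0.322, 0.435], np.float64(5.1)) (-182, [0.337, -0.316, 0.318], np.float64(31.0)) (-211, [0.593, -0.208, 0.298], np.float64(48.4))
0.8 (-128, [0.385, -0.347, 0.434], np.float64(2.7)) (-182, [0.103, -0.176, 0.415], np.float64(9.5)) (-211, [0.169, -0.08, 0.697], np.float64(8.3))sim.py:8: RuntimeWarning: invalid value encountered in arccos
  def tilt(R): return np.degrees(np.arccos(-R.as_matrix()[2,2]))
```

Call:
servo_tool(series=[{"grip": 1,"tx": 0.695,"ty": 0.03,"tz": 0.32,"spin": 0.25},{"grip": 1,"tx": 0.695,"ty": 0.03,"tz": 0.32,"spin": 0.25},{"grip": 1,"tx": 0.695,"ty": 0.03,"tz": 0.32,"spin": 0.25},{"grip": 1,"tx": 0.695,"ty": 0.03,"tz": 0.32,"spin": 0.25},{"grip": 1,"tx": 0.695,"ty": 0.03,"tz": 0.32,"spin": 0.25},{"grip": 1,"tx": 0.695,"ty": 0.03,"tz": 0.32,"spin": 0.25},{"grip": 1,"tx": 0.695,"ty": 0.03,"tz": 0.32,"spin": 0.25},{"grip": 1,"tx": 0.695,"ty": 0.03,"tz": 0.32,"spin": 0.25},{"grip": 1,"tx": 0.695,"ty": 0.03,"tz": 0.32,"spin": 0.25},{"grip": 1,"tx": 0.695,"ty": 0.03,"tz": 0.32,"spin": 0.25}])

```text
t: 6.98
tool_pos: [0.4664, -0.2933, 0.4303]
tool_rot: [-0.663, 0.72, 0.069, 0.192]
contact_force: [1.0, 0.1, -0.3]
opening: 0.0868
finger_force: 0.0
```

```bash
python3 st.py
```

```text
{'t': 6.975, 'joints': [-0.954, 0.31, 1.345, 0.366, 1.675, 2.273], 'tool_pos': [0.466, -0.293, 0.43], 'contact_force': [0.999, 0.15, -0.34], 'opening': 0.087, 'finger_force': 0.0}
tilt 23.6 yaw of tool x -92.8 toolz [ 0.19  0.36 -0.92]
```

```bash
cat > sim2.py <<'E'
from sim import *
def call(q,sh,spin,n,w,perrow=True):
    x0,R0=fk(q,P); xg=x0+np.array(sh); Rg=Ro.from_euler('z',spin,degrees=True)*R0
    xc,Rc=x0,R0
    for i in range(n):
        dx=xg-xc; dr=(Rg*Rc.inv()).as_rotvec()
        k=min(1,.0625/(np.linalg.norm(dx)+1e-9)); k2=min(1,np.radians(10.7)/(np.linalg.norm(dr)+1e-9))
        if not SEP: k=k2=min(k,k2)
        xc=xc+dx*k; Rc=Ro.from_rotvec(dr*k2)*Rc
        q=solve(xc,Rc,q,w)
        if perrow: xc,Rc=fk(q,P)
    return q
SEP=True
def show(q): X,R=fk(q,P); return X.round(3).tolist(),round(float(tilt(R)),1)
if __name__=='__main__':
  for SEP in(True,False):
    for pr in(True,False):
      for w in(.15,.3,.5,.7,1.):
        print(SEP,pr,w,show(call(np.array(D[2][0]),[.068,-.04,-.4],-162,12,w,pr)),show(call(np.array(D[3][0]),[0,0,0],-54,6,w,pr)),show(call(np.array(D[4][0]),[.2,.06,.08],-28.8,6,w,pr)))
E
python3 sim2.py
```

```text
True True 0.15 ([0.462, -0.296, 0.44], 7.6) ([0.408, -0.328, 0.431], 26.5) ([0.462, -0.297, 0.455], 50.2)
True True 0.3 ([0.449, -0.306, 0.438], 6.9) ([0.391, -0.335, 0.421], 25.6) ([0.431, -0.308, 0.417], 46.7)
True True 0.5 ([0.426, -0.322, 0.435], 5.7) ([0.337, -0.348, 0.397], 22.7) ([0.25, -0.318, 0.304], 28.7)
True True 0.7 ([0.405, -0.335, 0.434], 4.5) ([0.208, -0.355, 0.374], 15.1) ([0.164, -0.292, 0.309], 21.8)
True True 1.0 ([0.381, -0.348, 0.434], 3.3) ([0.095, -0.327, 0.382], 8.3) ([0.141, -0.275, 0.328], 20.0)
True False 0.15 ([0.459, -0.298, 0.44], 8.0) ([0.394, -0.333, 0.418], 34.7) ([0.453, -0.301, 0.439], 51.2)
True False 0.3 ([0.442, -0.311, 0.437], 7.0) ([0.341, -0.343, 0.384], 29.8) ([0.421, -0.312, 0.388], 45.9)
True False 0.5 ([0.415, -0.329, 0.434], 5.4) ([0.251, -0.342, 0.355], 22.4) ([0.37, -0.315, 0.317], 38.1)
True False 0.7 ([0.393, -0.341, 0.434], 4.2) ([0.171, -0.319, 0.364], 15.9) ([0.337, -0.305, 0.261], 32.1)
True False 1.0 ([0.371, -0.352, 0.434], 2.9) ([0.112, -0.279, 0.39], 10.5) ([0.32, -0.282, 0.208], 26.5)
False True 0.15 ([0.444, -0.29, 0.526], 
[... 324 characters left out ...]
0.204, -0.358, 0.382], 14.2) ([0.26, -0.321, 0.339], 29.0)
False True 1.0 ([0.361, -0.346, 0.52], 2.2) ([0.156, -0.352, 0.39], 10.1) ([0.209, -0.312, 0.338], 24.4)
False False 0.15 ([0.444, -0.291, 0.523], 6.5) ([0.394, -0.333, 0.418], 34.7) ([0.453, -0.301, 0.439], 51.2)
False False 0.3 ([0.425, -0.305, 0.52], 5.6) ([0.341, -0.343, 0.384], 29.8) ([0.421, -0.312, 0.388], 45.9)
False False 0.5 ([0.397, -0.323, 0.518], 4.3) ([0.251, -0.342, 0.355], 22.4) ([0.37, -0.315, 0.317], 38.1)
False False 0.7 ([0.376, -0.334, 0.518], 3.3) ([0.171, -0.319, 0.364], 15.9) ([0.337, -0.305, 0.261], 32.1)
False False 1.0 ([0.356, -0.343, 0.519], 2.4) ([0.112, -0.279, 0.39], 10.5) ([0.32, -0.282, 0.208], 26.5)
```

```bash
cat > prim.py <<'E'
import sim2; from sim2 import *
W=.6
def tv(q):
    X,R=fk(q,P); z=R.as_matrix()[:,2]; a=np.arctan2(X[1],X[0]); c,s=np.cos(a),np.sin(a)
    return np.degrees([c*z[0]+s*z[1],-s*z[0]+c*z[1]]).round(1).tolist()  # (radial, tangential) lean of tool tip, deg approx
if __name__=='__main__':
    q=np.array(D[1][0]); q=call(q,[0,0,.25],0,6,W); print(show(q),q.round(2))
    a=-.5617; er=np.array([np.cos(a),np.sin(a),0]);ez=np.array([0,0,1.])
    for n,d in(('up',ez*.4),('out',er*.4),('in',-er*.4),('upin',(ez-er)*.3),('upout',(ez+er)*.3),('dnin',-ez*.15-er*.4)):
        k=q
        for i in range(3):
            k=call(k,d,0,10,W); print(n,i,show(k),'rad/tan',tv(k),k.round(2))
E
python3 prim.py
```

```text
([0.465, -0.293, 0.498], 0.1) [-0.77  0.23  1.22 -0.    1.69  0.91]
up 0 ([0.43, -0.271, 0.827], 1.5) rad/tan [1.5, -0.0] [-0.79  0.32  0.22  0.01  2.57  0.9 ]
up 1 ([0.355, -0.223, 0.88], 3.9) rad/tan [3.9, -0.5] [-0.84  0.2   0.22  0.02  2.65  0.86]
up 2 ([0.318, -0.198, 0.901], 6.6) rad/tan [6.5, -1.1] [-0.87  0.12  0.25  0.03  2.65  0.83]
out 0 ([0.735, -0.463, 0.454], 2.5) rad/tan [2.5, -0.0] [-0.69  0.87  0.22  0.01  2.01  0.98]
out 1 ([0.79, -0.497, 0.343], 5.1) rad/tan [5.1, -0.0] [-0.68  1.    0.22  0.01  1.84  0.99]
out 2 ([0.825, -0.52, 0.256], 7.9) rad/tan [7.9, -0.0] [-0.68  1.09  0.22  0.02  1.69  1.  ]
in 0 ([0.127, -0.08, 0.498], 0.1) rad/tan [-0.0, -0.0] [-1.39 -0.55  1.83 -0.    1.86  0.28]
in 1 ([0.05, 0.09, 0.498], 1.7) rad/tan [-1.7, 0.0] [-0.5  -0.75  1.86 -0.03  2.04  1.16]
in 2 ([-0.053, 0.207, 0.493], 3.2) rad/tan [0.2, 3.2] [ 1.2  -0.39  1.79  0.05  1.77  2.85]
upin 0 ([0.212, -0.133, 0.798], 0.1) rad/tan [-0.0, -0.0] [-1.02 -0.2   0.89 -0.    2.45  0.65]
upin 1 ([0.105, -0.068, 0.845], 2.9) rad/tan [0.1, -2.9] [-1.55 -0.37  0.82 -0.06  2.65  0.08]
upin 2 ([0.1, 0.009, 0.844], 5.8) rad/tan [-2.5, -5.3] [-0.99 -0.41  0.84 -0.17  2.65  0.53]
upout 0 ([0.603, -0.38, 0.666], 2.0) rad/tan [2.0, -0.0] [-0.72  0.6   0.22  0.01  2.29  0.96]
upout 1 ([0.606, -0.381, 0.674], 4.2) rad/tan [4.2, -0.0] [-0.72  0.58  0.22  0.01  2.27  0.96]
upout 2 ([0.61, -0.384, 0.681], 6.4) rad/tan [6.3, -0.0] [-0.72  0.58  0.22  0.02  2.24  0.96]
dnin 0 ([0.127, -0.08, 0.348], 0.1) rad/tan [-0.0, -0.0] [-1.39 -0.48  2.19 -0.    1.43  0.28]
dnin 1 ([0.078, 0.064, 0.266], 2.2) rad/tan [-2.2, 0.0] [-0.88 -0.66  2.44 -0.04  1.36  0.8 ]
dnin 2 ([-0.091, 0.088, 0.265], 3.2) rad/tan [2.6, 1.9] [ 0.5  -0.75  2.44  0.03  1.5   2.17]
```

```bash
cat > lvl.py <<'E'
import sys; from prim import *
from concurrent.futures import ProcessPoolExecutor as PE
def pre(q,p,q6):
    # exact pose at p with same tilt, spun so q6 = given
    x,R=fk(q,P); z=R
    def f(s):
        k=q.copy()
        for t in np.linspace(0,1,8)[1:]: k=solve(x+(p-x)*t,Ro.from_euler('z',s*t,degrees=True)*z,k,W)
        return k
    s=np.degrees(q[5]-q6)
    for _ in range(3): k=f(s); s+=np.degrees(k[5]-q6)
    return s,k
def trial(a):
    q,p,q6,sh,n=a
    s,k=pre(q,p,q6); sp=150 if q6<0 else -150
    k2=call(k,sh,sp,n,W); return float(tilt(fk(k2,P)[1])),s,k2
def search(q,q6,N=160,seed=0,zr=(.38,.55),goal=0):
    g=np.random.default_rng(seed); A=[]
    for i in range(N):
        p=np.array([g.uniform(.42,.6),g.uniform(-.4,-.15),g.uniform(*zr)]).round(2)
        A.append((q,p,q6,np.array([g.uniform(-.4,.4),g.uniform(-.4,.4),g.uniform(-.2,.2)]).round(2)*(i%4>0),int(g.integers(4,12))))
    with PE() as e: r=list(e.map(trial,A,chunksize=4))
    o=sorted(range(N),key=lambda i:abs(r[i][0]-goal))[:8]
    for i in o: print(round(r[i][0],1),'p',A[i][1].tolist(),'spin',round(r[i][1],1),'sh',A[i][3].tolist(),'n',A[i][4],'->',show(r[i][2])[0],r[i][2].round(2).tolist())
if __name__=='__main__':
    q=np.array([-.954,.31,1.345,.366,1.675,2.273]); print(show(q))
    import time;t=time.time();search(q,-2.7);print(time.time()-t)
E
OMP_NUM_THREADS=1 timeout 400 python3 lvl.py 2>/dev/null
```

```text
([0.467, -0.294, 0.43], 23.6)
2.4 p [0.52, -0.38, 0.52] spin 285.8 sh [-0.07, -0.09, -0.15] n 9 -> [0.623, -0.273, 0.405] [-0.59, 0.5, 1.05, 0.04, 1.61, -2.85]
3.1 p [0.58, -0.33, 0.38] spin 288.6 sh [0.0, 0.0, 0.0] n 9 -> [0.648, -0.194, 0.378] [-0.44, 0.48, 1.15, -0.03, 1.47, -2.85]
3.5 p [0.53, -0.34, 0.42] spin 285.5 sh [0.0, -0.0, -0.0] n 8 -> [0.615, -0.21, 0.432] [-0.52, 0.4, 1.14, 0.04, 1.55, -2.85]
3.9 p [0.57, -0.26, 0.4] spin 293.1 sh [0.0, -0.0, 0.0] n 8 -> [0.628, -0.126, 0.404] [-0.37, 0.4, 1.23, -0.01, 1.45, -2.85]
4.0 p [0.48, -0.34, 0.52] spin 284.7 sh [0.07, -0.02, -0.1] n 11 -> [0.659, -0.183, 0.442] [-0.46, 0.5, 0.96, 0.06, 1.72, -2.85]
4.3 p [0.52, -0.24, 0.53] spin 295.1 sh [-0.26, -0.28, -0.15] n 11 -> [0.55, -0.009, 0.491] [-0.25, 0.25, 1.22, 0.06, 1.71, -2.85]
4.7 p [0.53, -0.33, 0.39] spin 285.1 sh [-0.0, 0.0, 0.0] n 8 -> [0.601, -0.206, 0.389] [-0.49, 0.39, 1.27, -0.03, 1.41, -2.85]
5.3 p [0.56, -0.32, 0.53] spin 292.6 sh [-0.4, 0.11, -0.08] n 9 -> [0.343, 0.104, 0.51] [-0.07, -0.15, 1.6, 0.06, 1.62, -2.85]
7.726792097091675
```

```bash
python3 - 2>/dev/null <<'E'
from lvl import *
search(np.array([-.954,.31,1.345,.366,1.675,2.273]),-2.7,N=900,seed=3,zr=(.4,.6))
E
```

```text
0.1 p [0.52, -0.31, 0.44] spin 287.2 sh [0.0, -0.0, -0.0] n 11 -> [0.612, -0.104, 0.448] [-0.35, 0.37, 1.15, 0.0, 1.62, -2.85]
0.3 p [0.47, -0.38, 0.44] spin 278.9 sh [-0.0, 0.0, 0.0] n 11 -> [0.59, -0.188, 0.447] [-0.49, 0.37, 1.16, -0.0, 1.61, -2.85]
0.3 p [0.58, -0.17, 0.44] spin 301.9 sh [-0.0, 0.0, 0.0] n 11 -> [0.618, 0.051, 0.448] [-0.1, 0.37, 1.15, 0.0, 1.61, -2.85]
0.4 p [0.44, -0.39, 0.45] spin 276.2 sh [0.0, 0.0, -0.0] n 11 -> [0.571, -0.196, 0.459] [-0.52, 0.34, 1.18, 0.0, 1.63, -2.85]
1.5 p [0.51, -0.32, 0.51] spin 288.1 sh [0.24, 0.16, -0.2] n 11 -> [0.782, -0.041, 0.317] [-0.2, 0.71, 0.89, 0.02, 1.54, -2.85]
1.5 p [0.46, -0.4, 0.43] spin 276.8 sh [0.0, -0.0, 0.0] n 10 -> [0.576, -0.238, 0.434] [-0.56, 0.37, 1.18, -0.01, 1.56, -2.85]
2.1 p [0.53, -0.21, 0.46] spin 295.9 sh [-0.1, -0.19, -0.05] n 9 -> [0.585, -0.101, 0.434] [-0.35, 0.32, 1.26, -0.02, 1.53, -2.85]
2.3 p [0.47, -0.28, 0.46] spin 285.7 sh [0.0, 0.0, 0.0] n 11 -> [0.556, -0.051, 0.462] [-0.28, 0.25, 1.29, -0.03, 1.57, -2.85]
```

Call:
servo_tool(series=[{"grip": 1,"tx": 0.135,"ty": -0.04,"tz": 0.025,"spin": 0.266},{"grip": 1,"tx": 0.135,"ty": -0.04,"tz": 0.025,"spin": 0.266},{"grip": 1,"tx": 0.135,"ty": -0.04,"tz": 0.025,"spin": 0.266},{"grip": 1,"tx": 0.135,"ty": -0.04,"tz": 0.025,"spin": 0.266},{"grip": 1,"tx": 0.135,"ty": -0.04,"tz": 0.025,"spin": 0.266},{"grip": 1,"tx": 0.135,"ty": -0.04,"tz": 0.025,"spin": 0.266},{"grip": 1,"tx": 0.135,"ty": -0.04,"tz": 0.025,"spin": 0.266},{"grip": 1,"tx": 0.135,"ty": -0.04,"tz": 0.025,"spin": 0.266},{"grip": 1,"tx": 0.135,"ty": -0.04,"tz": 0.025,"spin": 0.266}])

```text
t: 8.1
tool_pos: [0.5201, -0.309, 0.4406]
tool_rot: [0.979, 0.012, -0.189, -0.077]
contact_force: [0.8, -0.0, -0.5]
opening: 0.0867
finger_force: 0.0
```

Call:
servo_tool(series=[{"grip": 1,"tx": 0,"ty": 0,"tz": 0,"spin": 0.266},{"grip": 1,"tx": 0,"ty": 0,"tz": 0,"spin": 0.266},{"grip": 1,"tx": 0,"ty": 0,"tz": 0,"spin": 0.266},{"grip": 1,"tx": 0,"ty": 0,"tz": 0,"spin": 0.266},{"grip": 1,"tx": 0,"ty": 0,"tz": 0,"spin": 0.266},{"grip": 1,"tx": 0,"ty": 0,"tz": 0,"spin": 0.266},{"grip": 1,"tx": 0,"ty": 0,"tz": 0,"spin": 0.266},{"grip": 1,"tx": 0,"ty": 0,"tz": 0,"spin": 0.266},{"grip": 1,"tx": 0,"ty": 0,"tz": 0,"spin": 0.266}])

```text
t: 9.22
tool_pos: [0.5198, -0.3085, 0.4408]
tool_rot: [0.648, 0.734, -0.184, 0.089]
contact_force: [0.6, -0.2, -0.0]
opening: 0.087
finger_force: 0.0
```

Call:
servo_tool(series=[{"grip": 1,"tx": 0,"ty": 0,"tz": 0,"spin": 0.266},{"grip": 1,"tx": 0,"ty": 0,"tz": 0,"spin": 0.266},{"grip": 1,"tx": 0,"ty": 0,"tz": 0,"spin": 0.266},{"grip": 1,"tx": 0,"ty": 0,"tz": 0,"spin": 0.266},{"grip": 1,"tx": 0,"ty": 0,"tz": 0,"spin": 0.266},{"grip": 1,"tx": 0,"ty": 0,"tz": 0,"spin": 0.266},{"grip": 1,"tx": 0,"ty": 0,"tz": 0,"spin": 0.266},{"grip": 1,"tx": 0,"ty": 0,"tz": 0,"spin": 0.266},{"grip": 1,"tx": 0,"ty": 0,"tz": 0,"spin": 0.266}])

```text
t: 10.35
tool_pos: [0.5194, -0.3088, 0.4411]
tool_rot: [-0.11, 0.973, -0.058, 0.196]
contact_force: [0.3, -0.7, 0.1]
opening: 0.0868
finger_force: 0.0
```

Call:
servo_tool(series=[{"grip": 1,"tx": 0,"ty": 0,"tz": 0,"spin": 0.417},{"grip": 1,"tx": 0,"ty": 0,"tz": 0,"spin": 0.417},{"grip": 1,"tx": 0,"ty": 0,"tz": 0,"spin": 0.417},{"grip": 1,"tx": 0,"ty": 0,"tz": 0,"spin": 0.417},{"grip": 1,"tx": 0,"ty": 0,"tz": 0,"spin": 0.417},{"grip": 1,"tx": 0,"ty": 0,"tz": 0,"spin": 0.417},{"grip": 1,"tx": 0,"ty": 0,"tz": 0,"spin": 0.417},{"grip": 1,"tx": 0,"ty": 0,"tz": 0,"spin": 0.417},{"grip": 1,"tx": 0,"ty": 0,"tz": 0,"spin": 0.417},{"grip": 1,"tx": 0,"ty": 0,"tz": 0,"spin": 0.417}])

```text
t: 11.6
tool_pos: [0.6096, -0.1208, 0.4494]
tool_rot: [-0.437, 0.899, -0.005, 0.008]
contact_force: [-0.7, 0.1, -0.5]
opening: 0.0871
finger_force: 0.0
```

```bash
python3 st.py
```

```text
{'t': 11.6, 'joints': [-0.377, 0.364, 1.156, 0.005, 1.605, -2.853], 'tool_pos': [0.61, -0.121, 0.449], 'contact_force': [-0.742, 0.123, -0.53], 'opening': 0.087, 'finger_force': 0.0}
tilt 1.0 yaw of tool x -128.1 toolz [ 0.02 -0.   -1.  ]
```

Call:
servo_tool(series=[{"grip": 1,"tx": -0.36,"ty": -0.43,"tz": -0.45,"spin": -0.161},{"grip": 1,"tx": -0.36,"ty": -0.43,"tz": -0.45,"spin": -0.161},{"grip": 1,"tx": -0.36,"ty": -0.43,"tz": -0.45,"spin": -0.161},{"grip": 1,"tx": -0.36,"ty": -0.43,"tz": -0.45,"spin": -0.161},{"grip": 1,"tx": -0.36,"ty": -0.43,"tz": -0.45,"spin": -0.161},{"grip": 1,"tx": -0.36,"ty": -0.43,"tz": -0.45,"spin": -0.161},{"grip": 1,"tx": -0.36,"ty": -0.43,"tz": -0.45,"spin": -0.161},{"grip": 1,"tx": -0.36,"ty": -0.43,"tz": -0.45,"spin": -0.161}])

```text
t: 12.6
tool_pos: [0.4659, -0.2934, 0.27]
tool_rot: [0.053, 0.999, -0.008, 0.005]
contact_force: [-1.0, -0.1, -0.5]
opening: 0.0872
finger_force: 0.0
```

```bash
python3 st.py
python3 - <<'E'
from h import *
c=shot('scene','s1.png'); cv2.imwrite('pics/s1c.png',cv2.resize(c['img'][120:320,120:360],None,fx=3,fy=3)[...,::-1])
E
```

```text
{'t': 12.6, 'joints': [-0.762, 0.394, 1.606, -0.007, 1.124, -2.224], 'tool_pos': [0.466, -0.293, 0.27], 'contact_force': [-0.979, -0.095, -0.493], 'opening': 0.087, 'finger_force': 0.0}
tilt 1.1 yaw of tool x 174.0 toolz [ 0.01 -0.02 -1.  ]
```

View pics/s1c.png

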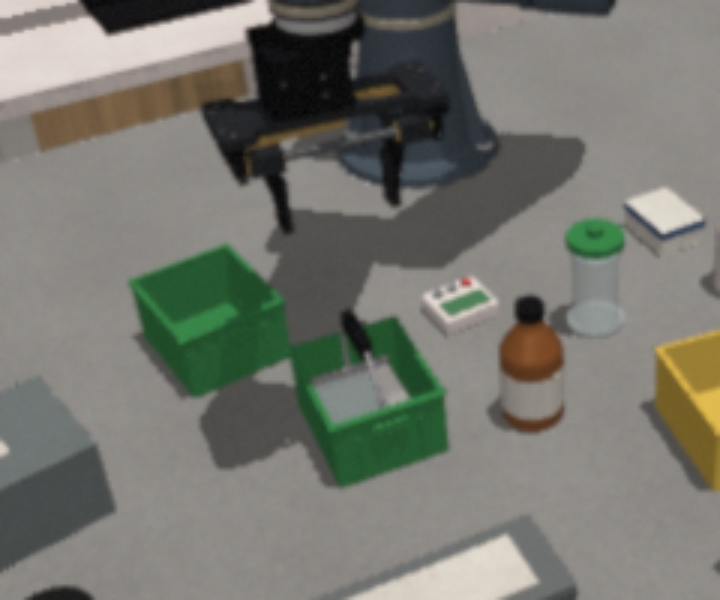

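Call:
servo_tool(series=[{"grip": 1,"tx": 0,"ty": 0,"tz": -0.15,"spin": 0},{"grip": 1,"tx": 0,"ty": 0,"tz": -0.25,"spin": 0},{"grip": 1,"tx": 0,"ty": 0,"tz": -0.32,"spin": 0},{"grip": 1,"tx": 0,"ty": 0,"tz": -0.375,"spin": 0},{"grip": 1,"tx": 0,"ty": 0,"tz": -0.375,"spin": 0}], force=40)

```text
t: 13.28
tool_pos: [0.4652, -0.2925, 0.1183]
tool_rot: [0.053, 0.999, -0.007, 0.003]
contact_force: [-0.8, 0.7, -0.1]
opening: 0.0866
finger_force: 0.0
```

Call:
servo_tool(series=[{"grip": -1,"tx": 0,"ty": 0,"tz": 0,"spin": 0},{"grip": -1,"tx": 0,"ty": 0,"tz": 0,"spin": 0},{"grip": -1,"tx": 0,"ty": 0,"tz": 0,"spin": 0},{"grip": -1,"tx": 0,"ty": 0,"tz": 0,"spin": 0},{"grip": -1,"tx": 0,"ty": 0,"tz": 0,"spin": 0},{"grip": -1,"tx": 0,"ty": 0,"tz": 0,"spin": 0},{"grip": -1,"tx": 0,"ty": 0,"tz": 0,"spin": 0}], force=40)

```text
t: 14.15
tool_pos: [0.4656, -0.2935, 0.1195]
tool_rot: [0.053, 0.999, -0.008, 0.004]
contact_force: [-0.5, 0.2, 0.2]
opening: 0.0249
finger_force: 0.0
```

```bash
python3 st.py; python3 - 2>/dev/null <<'E'
from lvl import *
# tilt candidates from pose after lift to z ~.45 at dish; want tilt 30 via -limit, staying near
q=np.array([-.762,.394,1.606,-.007,1.124,-2.224])
import itertools
for z in(.40,.5):
  b=call(q,[0,0,z-.27],0,6,W)
  for sh in([0,0,0],[-.1,-.15,0],[-.2,-.3,0],[-.15,-.25,.1]):
    for n in(9,12):
      k=call(b,sh,150,n,W); print(z,sh,n,show(k),tv(k),k.round(2).tolist())
E
```

```text
{'t': 14.15, 'joints': [-0.762, 0.609, 1.742, -0.009, 0.774, -2.22], 'tool_pos': [0.466, -0.294, 0.119], 'contact_force': [-0.494, 0.212, 0.22], 'opening': 0.025, 'finger_force': 0.0}
tilt 1.0 yaw of tool x 173.9 toolz [ 0.01 -0.02 -1.  ]
0.4 [0, 0, 0] 9 ([0.494, -0.196, 0.352], 20.8) [4.8, -19.8] [-0.41, 0.28, 1.59, -0.38, 1.2, -2.85]
0.4 [0, 0, 0] 12 ([0.477, -0.185, 0.306], 30.8) [13.3, -26.1] [-0.33, 0.28, 1.8, -0.62, 0.92, -2.85]
0.4 [-0.1, -0.15, 0] 9 ([0.414, -0.35, 0.327], 28.0) [10.3, -24.9] [-0.68, 0.31, 1.67, -0.53, 1.04, -2.85]
0.4 [-0.1, -0.15, 0] 12 ([0.386, -0.358, 0.281], 37.4) [22.6, -26.5] [-0.7, 0.31, 1.91, -0.88, 0.67, -2.85]
0.4 [-0.2, -0.3, 0] 9 ([0.398, -0.39, 0.28], 28.8) [12.5, -24.6] [-0.76, 0.38, 1.72, -0.59, 0.9, -2.85]
0.4 [-0.2, -0.3, 0] 12 ([0.323, -0.434, 0.22], 36.3) [27.2, -20.4] [-0.96, 0.4, 2.01, -1.11, 0.39, -2.85]
0.4 [-0.15, -0.25, 0.1] 9 ([0.462, -0.329, 0.403], 22.3) [6.3, -20.8] [-0.64, 0.29, 1.44, -0.38, 1.3, -2.85]
0.4 [-0.15, -0.25, 0.1] 12 ([0.434, -0.314, 0.342], 32.7) [15.0, -27.1] [-0.58, 0.27, 1.72, -0.63, 0.97, -2.85]
0.5 [0, 0, 0] 9 ([0.515, -0.156, 0.458], 15.1) [2.4, -14.7] [-0.37, 0.22, 1.36, -0.26, 1.5, -2.85]
0.5 [0, 0, 0] 12 ([0.502, -0.11, 0.416], 23.7) [6.3, -22.1] [-0.22, 0.2, 1.54, -0.41, 1.3, -2.85]
0.5 [-0.1, -0.15, 0] 9 ([0.458, -0.299, 0.434], 20.6) [5.0, -19.5] [-0.61, 0.24, 1.42, -0.35, 1.39, -2.85]
0.5 [-0.1, -0.15, 0] 12 ([0.445, -0.268, 0.384], 30.4) [11.6, -26.6] [-0.5, 0.22, 1.65, -0.55, 1.13, -2.85]
0.5 [-0.2, -0.3, 0] 9 ([0.461, -0.331, 0.406], 21.2) [5.8, -19.9] [-0.65, 0.29, 1.43, -0.36, 1.32, -2.85]
0.5 [-0.2, -0.3, 0] 12 ([0.427, -0.316, 0.336], 31.8) [14.4, -26.5] [-0.6, 0.27, 1.73, -0.61, 0.97, -2.85]
0.5 [-0.15, -0.25, 0.1] 9 ([0.516, -0.295, 0.549], 8.8) [2.5, -8.4] [-0.64, 0.28, 1.03, -0.14, 1.76, -2.85]
0.5 [-0.15, -0.25, 0.1] 12 ([0.516, -0.225, 0.512], 15.3) [4.3, -14.5] [-0.49, 0.23, 1.22, -0.25, 1.6, -2.85]
```

Call:
servo_tool(series=[{"grip": -1,"tx": 0,"ty": 0,"tz": 0,"spin": 0},{"grip": -1,"tx": 0,"ty": 0,"tz": 0,"spin": 0},{"grip": -1,"tx": 0,"ty": 0,"tz": 0,"spin": 0},{"grip": -1,"tx": 0,"ty": 0,"tz": 0,"spin": 0},{"grip": -1,"tx": 0,"ty": 0,"tz": 0,"spin": 0}], force=40)

```text
t: 14.78
tool_pos: [0.4656, -0.2935, 0.1195]
tool_rot: [0.053, 0.999, -0.008, 0.004]
contact_force: [0.4, 0.2, -0.4]
opening: 0.0114
finger_force: 40.0
```

Call:
servo_tool(series=[{"grip": -1,"tx": 0,"ty": 0,"tz": 0.02,"spin": 0},{"grip": -1,"tx": 0,"ty": 0,"tz": 0.05,"spin": 0},{"grip": -1,"tx": 0,"ty": 0,"tz": 0.09,"spin": 0},{"grip": -1,"tx": 0,"ty": 0,"tz": 0.14,"spin": 0},{"grip": -1,"tx": 0,"ty": 0,"tz": 0.2,"spin": 0},{"grip": -1,"tx": 0,"ty": 0,"tz": 0.26,"spin": 0},{"grip": -1,"tx": 0,"ty": 0,"tz": 0.3,"spin": 0}], force=40)

```text
t: 15.65
tool_pos: [0.4659, -0.2937, 0.242]
tool_rot: [0.053, 0.999, -0.009, 0.005]
contact_force: [0.8, 0.3, -2.6]
opening: 0.0114
finger_force: 40.0
```

```bash
python3 st.py
python3 - <<'E'
from h import *
c=shot('scene','s2.png'); cv2.imwrite('pics/s2c.png',cv2.resize(c['img'][100:300,120:360],None,fx=3,fy=3)[...,::-1])
E
```

```text
{'t': 15.65, 'joints': [-0.762, 0.428, 1.639, -0.007, 1.055, -2.223], 'tool_pos': [0.466, -0.294, 0.242], 'contact_force': [0.837, 0.308, -2.62], 'opening': 0.011, 'finger_force': 39.965}
tilt 1.2 yaw of tool x 173.9 toolz [ 0.01 -0.02 -1.  ]
```

View pics/s2c.png

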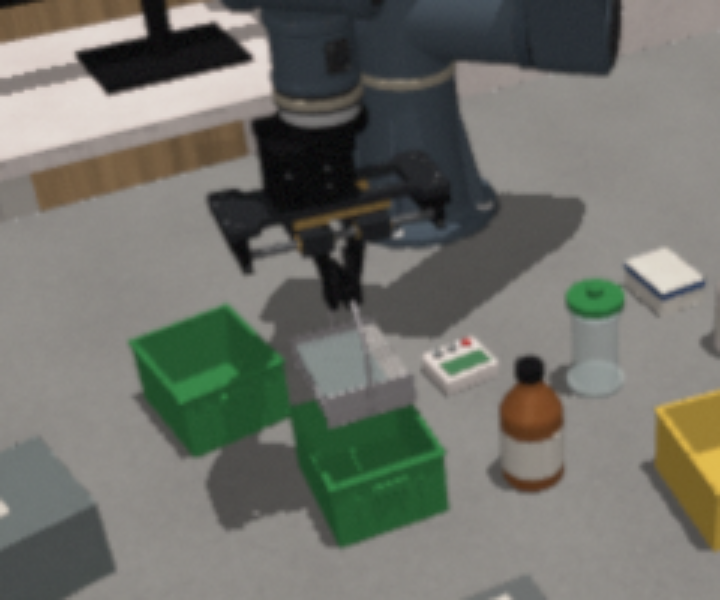

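Call:
servo_tool(series=[{"grip": -1,"tx": 0,"ty": 0,"tz": 0.1,"spin": 0},{"grip": -1,"tx": 0,"ty": 0,"tz": 0.24,"spin": 0},{"grip": -1,"tx": 0,"ty": 0,"tz": 0.38,"spin": 0},{"grip": -1,"tx": 0,"ty": 0,"tz": 0.52,"spin": 0},{"grip": -1,"tx": 0,"ty": 0,"tz": 0.61,"spin": 0},{"grip": -1,"tx": 0,"ty": 0,"tz": 0.645,"spin": 0}], force=50)

```text
t: 16.45
tool_pos: [0.4657, -0.2935, 0.5003]
tool_rot: [0.053, 0.999, -0.01, 0.006]
contact_force: [-0.2, 0.3, -3.4]
opening: 0.0116
finger_force: 50.0
```

Call:
servo_tool(series=[{"grip": -1,"tx": -0.25,"ty": -0.375,"tz": 0,"spin": 0.417},{"grip": -1,"tx": -0.25,"ty": -0.375,"tz": 0,"spin": 0.417},{"grip": -1,"tx": -0.25,"ty": -0.375,"tz": 0,"spin": 0.417},{"grip": -1,"tx": -0.25,"ty": -0.375,"tz": 0,"spin": 0.417},{"grip": -1,"tx": -0.25,"ty": -0.375,"tz": 0,"spin": 0.417},{"grip": -1,"tx": -0.25,"ty": -0.375,"tz": 0,"spin": 0.417},{"grip": -1,"tx": -0.25,"ty": -0.375,"tz": 0,"spin": 0.417},{"grip": -1,"tx": -0.25,"ty": -0.375,"tz": 0,"spin": 0.417},{"grip": -1,"tx": -0.25,"ty": -0.375,"tz": 0,"spin": 0.417},{"grip": -1,"tx": -0.25,"ty": -0.375,"tz": 0,"spin": 0.417}], force=50)

```text
t: 17.7
tool_pos: [0.4513, -0.2909, 0.4142]
tool_rot: [-0.381, 0.9, -0.164, -0.132]
contact_force: [0.9, 0.1, -2.3]
opening: 0.0113
finger_force: 50.0
```

```bash
python3 st.py; python3 - 2>/dev/null <<'E'
from lvl import *
s=__import__('station').manip.sense();q=np.array(s['joints'])
print(show(q))
for sh in([0,0,0],[-.1,-.15,0],[.1,.05,0]):
    for n in(1,2,3): k=call(q,sh,90,n,W);print(sh,n,show(k),k.round(2).tolist())
E
```

```text
{'t': 17.7, 'joints': [-0.574, 0.233, 1.502, -0.421, 1.301, -2.854], 'tool_pos': [0.451, -0.291, 0.414], 'contact_force': [0.905, 0.094, -2.329], 'opening': 0.011, 'finger_force': 49.999}
tilt 24.3 yaw of tool x -136.3 toolz [-0.11 -0.4  -0.91]
([0.452, -0.291, 0.414], 24.3)
[0, 0, 0] 1 ([0.463, -0.259, 0.392], 27.2) [-0.5, 0.22, 1.59, -0.48, 1.18, -2.85]
[0, 0, 0] 2 ([0.464, -0.248, 0.379], 31.3) [-0.46, 0.21, 1.68, -0.56, 1.05, -2.85]
[0, 0, 0] 3 ([0.462, -0.247, 0.369], 35.8) [-0.44, 0.19, 1.77, -0.66, 0.92, -2.85]
[-0.1, -0.15, 0] 1 ([0.437, -0.296, 0.377], 29.1) [-0.57, 0.22, 1.65, -0.52, 1.09, -2.85]
[-0.1, -0.15, 0] 2 ([0.422, -0.308, 0.347], 33.9) [-0.6, 0.22, 1.79, -0.64, 0.89, -2.85]
[-0.1, -0.15, 0] 3 ([0.406, -0.326, 0.323], 38.1) [-0.65, 0.22, 1.91, -0.79, 0.67, -2.85]
[0.1, 0.05, 0] 1 ([0.512, -0.244, 0.402], 25.9) [-0.44, 0.28, 1.48, -0.45, 1.26, -2.85]
[0.1, 0.05, 0] 2 ([0.555, -0.209, 0.391], 28.6) [-0.34, 0.32, 1.47, -0.49, 1.19, -2.85]
[0.1, 0.05, 0] 3 ([0.553, -0.198, 0.377], 32.7) [-0.31, 0.3, 1.57, -0.57, 1.05, -2.85]
```

Call:
servo_tool(series=[{"grip": -1,"tx": -0.25,"ty": -0.375,"tz": 0,"spin": 0.25}])

```text
t: 17.82
tool_pos: [0.4387, -0.2969, 0.3788]
tool_rot: [-0.427, 0.868, -0.212, -0.138]
contact_force: [-0.5, -1.2, -3.9]
opening: 0.0115
finger_force: 50.0
```

Call:
servo_tool(series=[{"grip": -1,"tx": 0,"ty": 0,"tz": 0,"spin": -0.001}])

```text
t: 17.95
tool_pos: [0.4301, -0.2917, 0.3709]
tool_rot: [-0.424, 0.872, -0.2, -0.144]
contact_force: [-0.7, 0.6, -2.5]
opening: 0.0114
finger_force: 50.0
```

```bash
python3 st.py
```

```text
{'t': 17.95, 'joints': [-0.572, 0.224, 1.663, -0.515, 1.105, -2.847], 'tool_pos': [0.43, -0.292, 0.371], 'contact_force': [-0.67, 0.553, -2.473], 'opening': 0.011, 'finger_force': 50.0}
tilt 28.5 yaw of tool x -131.3 toolz [-0.08 -0.47 -0.88]
```

Call:
servo_tool(series=[{"grip": -1,"tx": 0.06,"ty": 0.055,"tz": -0.09,"spin": -0.015},{"grip": -1,"tx": 0.12,"ty": 0.11,"tz": -0.175,"spin": -0.03},{"grip": -1,"tx": 0.12,"ty": 0.11,"tz": -0.175,"spin": -0.03},{"grip": -1,"tx": 0.12,"ty": 0.11,"tz": -0.175,"spin": -0.03},{"grip": -1,"tx": 0.12,"ty": 0.11,"tz": -0.175,"spin": -0.03},{"grip": -1,"tx": 0.12,"ty": 0.11,"tz": -0.175,"spin": -0.03},{"grip": -1,"tx": 0.12,"ty": 0.11,"tz": -0.175,"spin": -0.03},{"grip": -1,"tx": 0.12,"ty": 0.11,"tz": -0.175,"spin": -0.03},{"grip": -1,"tx": 0.12,"ty": 0.11,"tz": -0.175,"spin": -0.03},{"grip": -1,"tx": 0.12,"ty": 0.11,"tz": -0.175,"spin": -0.03},{"grip": -1,"tx": 0.12,"ty": 0.11,"tz": -0.175,"spin": -0.03},{"grip": -1,"tx": 0.12,"ty": 0.11,"tz": -0.175,"spin": -0.03}])

```text
t: 19.45
tool_pos: [0.4854, -0.2536, 0.3093]
tool_rot: [-0.338, 0.907, -0.196, -0.159]
contact_force: [-0.3, -0.3, -2.7]
opening: 0.0115
finger_force: 50.0
```

Call:
servo_tool(series=[{"grip": -1,"tx": 0,"ty": 0,"tz": 0,"spin": 0},{"grip": -1,"tx": 0,"ty": 0,"tz": 0,"spin": 0},{"grip": -1,"tx": 0,"ty": 0,"tz": 0,"spin": 0},{"grip": -1,"tx": 0,"ty": 0,"tz": 0,"spin": 0}])

```text
t: 19.95
tool_pos: [0.4854, -0.2536, 0.3093]
tool_rot: [-0.338, 0.907, -0.196, -0.159]
contact_force: [0.2, -0.1, -2.7]
opening: 0.0113
finger_force: 50.0
```

```bash
python3 st.py
python3 - <<'E'
from h import *
c=shot('scene','s3.png'); cv2.imwrite('pics/s3c.png',cv2.resize(c['img'][100:300,120:360],None,fx=3,fy=3)[...,::-1])
E
cat > lv2.py <<'E'
from lvl import *
import sys
def search2(q,q6,N,goalR,seed=0,zr=(.38,.5)):
    g=np.random.default_rng(seed); A=[]
    for i in range(N):
        p=np.array([g.uniform(.42,.56),g.uniform(-.38,-.15),g.uniform(*zr)]).round(2)
        A.append((q,p,q6,np.array([g.uniform(-.2,.2),g.uniform(-.3,.3),g.uniform(-.1,.1)]).round(2)*(i%3>0),int(g.integers(6,13))))
    with PE() as e: r=list(e.map(trial,A,chunksize=4))
    o=sorted(range(N),key=lambda i:r[i][0]+15*np.hypot(*(fk(r[i][2],P)[0]-[.47,-.294,.4])[:2]))[:9]
    for i in o: print(round(r[i][0],1),'p',A[i][1].tolist(),'spin',round(r[i][1],1),'sh',A[i][3].tolist(),'n',A[i][4],'->',show(r[i][2])[0],r[i][2].round(2).tolist())
if __name__=='__main__':
    from station import manip
    q=np.array(manip.sense()['joints']);print(show(q)); search2(q,2.7,900,None)
E
OMP_NUM_THREADS=1 python3 lv2.py 2>/dev/null
```

```text
{'t': 19.95, 'joints': [-0.436, 0.386, 1.608, -0.56, 1.15, -2.486], 'tool_pos': [0.485, -0.254, 0.309], 'contact_force': [0.248, -0.093, -2.675], 'opening': 0.011, 'finger_force': 50.0}
tilt 29.2 yaw of tool x -142.6 toolz [-0.16 -0.46 -0.87]
([0.486, -0.253, 0.309], 29.2)
4.9 p [0.56, -0.15, 0.46] spin -300.1 sh [0.06, 0.11, -0.02] n 12 -> [0.408, -0.281, 0.445] [-0.85, 0.13, 1.5, 0.04, 1.45, 2.85]
5.1 p [0.52, -0.16, 0.43] spin -301.7 sh [0.14, 0.05, 0.0] n 10 -> [0.53, -0.309, 0.459] [-0.68, 0.33, 1.19, -0.06, 1.56, 2.85]
3.2 p [0.46, -0.3, 0.49] spin -318.5 sh [0.17, 0.04, -0.08] n 11 -> [0.36, -0.454, 0.445] [-1.08, 0.28, 1.29, -0.02, 1.52, 2.85]
4.6 p [0.55, -0.2, 0.48] spin -305.9 sh [0.05, 0.14, -0.01] n 12 -> [0.341, -0.319, 0.512] [-0.95, 0.07, 1.39, -0.06, 1.64, 2.85]
5.0 p [0.52, -0.29, 0.49] spin -315.4 sh [0.08, 0.07, -0.04] n 11 -> [0.396, -0.406, 0.488] [-0.95, 0.26, 1.21, -0.08, 1.64, 2.85]
5.8 p [0.55, -0.24, 0.42] spin -308.1 sh [0.09, 0.04, 0.0] n 9 -> [0.533, -0.341, 0.438] [-0.72, 0.36, 1.2, -0.05, 1.5, 2.85]
5.7 p [0.44, -0.2, 0.48] spin -311.4 sh [0.15, 0.0, -0.04] n 11 -> [0.371, -0.373, 0.45] [-1.01, 0.17, 1.43, 0.02, 1.45, 2.85]
6.4 p [0.54, -0.32, 0.38] spin -312.2 sh [0.09, 0.11, 0.03] n 11 -> [0.413, -0.386, 0.407] [-0.98, 0.26, 1.43, 0.07, 1.37, 2.85]
5.3 p [0.56, -0.35, 0.43] spin -315.9 sh [-0.0, -0.0, -0.0] n 10 -> [0.406, -0.465, 0.45] [-1.01, 0.33, 1.2, -0.05, 1.53, 2.85]
```

View pics/s3c.png

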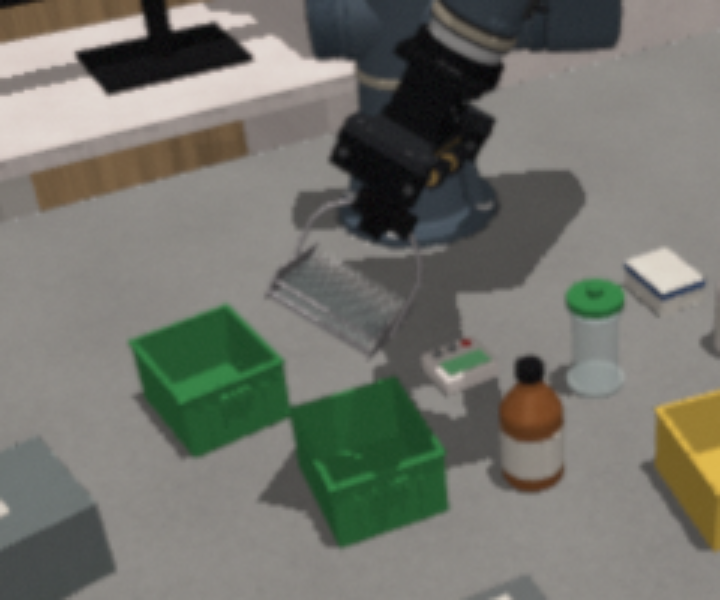

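```bash
cat > lv3.py <<'E'
from lvl import *
from station import manip
G=fk(np.array([-.762,.609,1.742,-.009,.774,-2.22]),P)[1].inv().apply([0,0,1.])
def rt(q): return float(np.degrees(np.arccos(np.clip(fk(q,P)[1].apply(G)[2],-1,1))))
def tr(a):
    q,p,q6,sh,n=a; s,k=pre(q,p,q6); k2=call(k,sh,150 if q6<0 else -150,n,W); return rt(k2),s,k2
def go(q,q6,N,c,sp,seed=0,S=(.25,.25,.15),nr=(6,13)):
    g=np.random.default_rng(seed);A=[(q,(np.array(c)+g.uniform(-1,1,3)*sp).round(3),q6,(g.uniform(-1,1,3)*S).round(2),int(g.integers(*nr))) for i in range(N)]
    with PE() as e: r=list(e.map(tr,A,chunksize=8))
    for i in sorted(range(N),key=lambda i:r[i][0])[:10]: print(round(r[i][0],1),'p',A[i][1].tolist(),'spin',round(r[i][1],1),'sh',A[i][3].tolist(),'n',A[i][4],'->',show(r[i][2])[0],r[i][2].round(2).tolist())
if __name__=='__main__':
    q=np.array(manip.sense()['joints']); print(rt(q))
    go(q,2.7,2500,[.5,-.28,.5],[.15,.15,.12])
E
time OMP_NUM_THREADS=1 python3 lv3.py 2>/dev/null
```

```text
29.224307284610653
2.0 p [0.456, -0.301, 0.452] spin -316.8 sh [0.24, -0.07, -0.12] n 12 -> [0.441, -0.542, 0.349] [-1.06, 0.53, 1.14, 0.03, 1.43, 2.85]
3.0 p [0.626, -0.411, 0.41] spin -317.4 sh [0.05, 0.15, -0.06] n 12 -> [0.463, -0.438, 0.352] [-0.96, 0.44, 1.3, 0.06, 1.38, 2.85]
3.8 p [0.493, -0.391, 0.468] spin -322.5 sh [-0.06, -0.13, -0.06] n 12 -> [0.238, -0.575, 0.414] [-1.36, 0.35, 1.26, 0.01, 1.45, 2.85]
4.0 p [0.518, -0.243, 0.495] spin -311.8 sh [0.19, 0.05, -0.15] n 10 -> [0.513, -0.406, 0.375] [-0.84, 0.43, 1.25, 0.01, 1.38, 2.85]
4.1 p [0.404, -0.325, 0.475] spin -322.7 sh [0.19, 0.06, -0.04] n 11 -> [0.216, -0.426, 0.461] [-1.35, 0.08, 1.5, 0.02, 1.47, 2.85]
4.3 p [0.555, -0.155, 0.511] spin -302.3 sh [0.02, 0.14, -0.05] n 12 -> [0.299, -0.271, 0.48] [-1.02, -0.05, 1.59, 0.01, 1.52, 2.85]
4.6 p [0.593, -0.23, 0.498] spin -307.5 sh [0.01, 0.07, -0.05] n 10 -> [0.449, -0.331, 0.465] [-0.82, 0.22, 1.32, -0.03, 1.52, 2.85]
4.7 p [0.484, -0.427, 0.394] spin -323.3 sh [0.09, 0.1, 0.02] n 10 -> [0.317, -0.465, 0.423] [-1.19, 0.24, 1.4, 0.05, 1.41, 2.85]
4.8 p [0.609, -0.337, 0.524] spin -316.3 sh [-0.07, 0.17, -0.09] n 11 -> [0.254, -0.345, 0.46] [-1.2, -0.0, 1.6, -0.0, 1.45, 2.85]
4.8 p [0.362, -0.324, 0.473] spin -329.4 sh [0.13, -0.05, -0.02] n 11 -> [0.17, -0.462, 0.468] [-1.46, 0.1, 1.47, 0.03, 1.48, 2.85]
real	2m5.450s
user	8m17.272s
sys	0m0.121s
```

Call:
servo_tool(series=[{"grip": -1,"tx": 0.04,"ty": 0.01,"tz": 0.08,"spin": -0.03},{"grip": -1,"tx": 0.08,"ty": 0.02,"tz": 0.16,"spin": -0.06},{"grip": -1,"tx": 0.14,"ty": 0.03,"tz": 0.24,"spin": -0.09},{"grip": -1,"tx": 0.2,"ty": 0.04,"tz": 0.34,"spin": -0.12},{"grip": -1,"tx": 0.25,"ty": 0.05,"tz": 0.42,"spin": -0.15},{"grip": -1,"tx": 0.27,"ty": 0.06,"tz": 0.4725,"spin": -0.18},{"grip": -1,"tx": 0.27,"ty": 0.06,"tz": 0.4725,"spin": -0.21},{"grip": -1,"tx": 0.27,"ty": 0.06,"tz": 0.4725,"spin": -0.24},{"grip": -1,"tx": 0.27,"ty": 0.06,"tz": 0.4725,"spin": -0.27},{"grip": -1,"tx": 0.27,"ty": 0.06,"tz": 0.4725,"spin": -0.285}])

```text
t: 21.25
tool_pos: [0.5936, -0.2309, 0.4976]
tool_rot: [0.499, 0.829, 0.001, -0.252]
contact_force: [-0.5, 0.3, -2.8]
opening: 0.0118
finger_force: 50.0
```

Call:
servo_tool(series=[{"grip": -1,"tx": 0,"ty": 0,"tz": 0,"spin": -0.285},{"grip": -1,"tx": 0,"ty": 0,"tz": 0,"spin": -0.285},{"grip": -1,"tx": 0,"ty": 0,"tz": 0,"spin": -0.285},{"grip": -1,"tx": 0,"ty": 0,"tz": 0,"spin": -0.285},{"grip": -1,"tx": 0,"ty": 0,"tz": 0,"spin": -0.285},{"grip": -1,"tx": 0,"ty": 0,"tz": 0,"spin": -0.285},{"grip": -1,"tx": 0,"ty": 0,"tz": 0,"spin": -0.285},{"grip": -1,"tx": 0,"ty": 0,"tz": 0,"spin": -0.285},{"grip": -1,"tx": 0,"ty": 0,"tz": 0,"spin": -0.285},{"grip": -1,"tx": 0,"ty": 0,"tz": 0,"spin": -0.285}])

```text
t: 22.5
tool_pos: [0.5922, -0.2299, 0.4981]
tool_rot: [0.959, 0.13, 0.196, -0.155]
contact_force: [0.4, 0.1, -1.3]
opening: 0.0115
finger_force: 50.0
```

Call:
servo_tool(series=[{"grip": -1,"tx": 0,"ty": 0,"tz": 0,"spin": -0.285},{"grip": -1,"tx": 0,"ty": 0,"tz": 0,"spin": -0.285},{"grip": -1,"tx": 0,"ty": 0,"tz": 0,"spin": -0.285},{"grip": -1,"tx": 0,"ty": 0,"tz": 0,"spin": -0.285},{"grip": -1,"tx": 0,"ty": 0,"tz": 0,"spin": -0.285},{"grip": -1,"tx": 0,"ty": 0,"tz": 0,"spin": -0.285},{"grip": -1,"tx": 0,"ty": 0,"tz": 0,"spin": -0.285},{"grip": -1,"tx": 0,"ty": 0,"tz": 0,"spin": -0.285},{"grip": -1,"tx": 0,"ty": 0,"tz": 0,"spin": -0.285},{"grip": -1,"tx": 0,"ty": 0,"tz": 0,"spin": -0.285}])

```text
t: 23.75
tool_pos: [0.5929, -0.2288, 0.4977]
tool_rot: [0.702, -0.667, 0.245, 0.057]
contact_force: [-0.5, -0.1, -1.9]
opening: 0.0117
finger_force: 50.0
```

```bash
python3 st.py
cat > lv4.py <<'E'
from lv3 import *
def two(a):
    q,s1,n1,s2,n2,sg=a; k=call(q,s1,sg*150,n1,W); k2=call(k,s2,sg*150,n2,W) if n2 else k; return rt(k2),rt(k),k2
def run(q,N,sg,n1r,n2r,S1,S2,seed=0):
    g=np.random.default_rng(seed);A=[(q,(g.uniform(-1,1,3)*S1).round(2),int(g.integers(*n1r)),(g.uniform(-1,1,3)*S2).round(2),int(g.integers(*n2r)),sg) for i in range(N)]
    with PE() as e: r=list(e.map(two,A,chunksize=8))
    for i in sorted(range(N),key=lambda i:r[i][0])[:10]: print(round(r[i][0],1),round(r[i][1],1),A[i][1].tolist(),A[i][2],A[i][3].tolist(),A[i][4],'->',show(r[i][2])[0],r[i][2].round(2).tolist())
if __name__=='__main__':
    q=np.array(manip.sense()['joints']); print(rt(q),q.round(2)); run(q,1000,-1,(8,13),(0,6),[.15,.15,.12],[.2,.2,.2])
E
OMP_NUM_THREADS=1 python3 lv4.py 2>/dev/null
```

```text
{'t': 23.75, 'joints': [-0.429, 0.214, 1.336, -0.286, 1.166, 2.718], 'tool_pos': [0.593, -0.229, 0.498], 'contact_force': [-0.535, -0.133, -1.851], 'opening': 0.012, 'finger_force': 49.997}
tilt 29.1 yaw of tool x -90.5 toolz [ 0.27 -0.41 -0.87]
29.142327264178192 [-0.43  0.21  1.34 -0.29  1.17  2.72]
0.9 6.0 [0.08, -0.03, -0.11] 10 [-0.2, -0.18, -0.19] 3 -> [0.384, -0.554, 0.298] [-1.13, 0.55, 1.24, 0.0, 1.35, 2.85]
1.5 5.7 [0.03, 0.09, -0.05] 11 [0.01, 0.06, 0.1] 4 -> [0.301, -0.373, 0.582] [-1.14, 0.1, 1.18, 0.03, 1.87, 2.85]
1.6 6.5 [-0.02, 0.03, -0.02] 12 [0.08, 0.2, 0.02] 3 -> [0.237, -0.33, 0.53] [-1.25, -0.03, 1.45, 0.04, 1.72, 2.85]
2.1 2.1 [0.04, 0.12, -0.08] 12 [-0.15, -0.17, 0.01] 0 -> [0.394, -0.341, 0.433] [-0.94, 0.19, 1.45, 0.03, 1.46, 2.85]
2.2 11.3 [-0.05, -0.05, -0.01] 9 [-0.05, -0.09, -0.04] 5 -> [0.243, -0.534, 0.5] [-1.32, 0.29, 1.13, -0.03, 1.7, 2.85]
2.3 10.7 [0.06, -0.08, -0.09] 8 [0.07, -0.03, -0.15] 4 -> [0.552, -0.537, 0.315] [-0.92, 0.7, 0.9, -0.0, 1.56, 2.85]
2.4 10.3 [-0.04, 0.1, 0.01] 9 [0.06, 0.19, -0.19] 4 -> [0.231, -0.292, 0.441] [-1.25, -0.07, 1.71, 0.05, 1.48, 2.85]
2.6 9.6 [-0.07, 0.15, 0.02] 10 [0.08, -0.16, -0.0] 5 -> [0.181, -0.49, 0.584] [-1.41, 0.17, 1.1, -0.03, 1.86, 2.85]
2.6 5.5 [0.01, -0.01, -0.05] 12 [0.09, 0.07, 0.16] 3 -> [0.338, -0.444, 0.602] [-1.11, 0.25, 0.95, -0.03, 1.96, 2.85]
2.6 7.7 [-0.01, -0.07, -0.05] 11 [-0.0, 0.08, 0.02] 4 -> [0.289, -0.422, 0.501] [-1.22, 0.16, 1.31, 0.06, 1.68, 2.85]
```

Call:
servo_tool(series=[{"grip": -1,"tx": 0.1,"ty": 0.3,"tz": -0.2,"spin": -0.417},{"grip": -1,"tx": 0.1,"ty": 0.3,"tz": -0.2,"spin": -0.417},{"grip": -1,"tx": 0.1,"ty": 0.3,"tz": -0.2,"spin": -0.417},{"grip": -1,"tx": 0.1,"ty": 0.3,"tz": -0.2,"spin": -0.417},{"grip": -1,"tx": 0.1,"ty": 0.3,"tz": -0.2,"spin": -0.417},{"grip": -1,"tx": 0.1,"ty": 0.3,"tz": -0.2,"spin": -0.417},{"grip": -1,"tx": 0.1,"ty": 0.3,"tz": -0.2,"spin": -0.417},{"grip": -1,"tx": 0.1,"ty": 0.3,"tz": -0.2,"spin": -0.417},{"grip": -1,"tx": 0.1,"ty": 0.3,"tz": -0.2,"spin": -0.417},{"grip": -1,"tx": 0.1,"ty": 0.3,"tz": -0.2,"spin": -0.417},{"grip": -1,"tx": 0.1,"ty": 0.3,"tz": -0.2,"spin": -0.417}])

```text
t: 25.12
tool_pos: [0.4159, -0.3361, 0.4354]
tool_rot: [-0.461, 0.887, -0.029, 0.015]
contact_force: [0.1, -0.3, -2.1]
opening: 0.0114
finger_force: 50.0
```

```bash
python3 st.py
cat > lv5.py <<'E'
from lv4 import *
q=np.array(manip.sense()['joints']); print('rack tilt',rt(q)); run(q,800,-1,(1,6),(0,1),[.3,.3,.2],[.2,.2,.2])
E
OMP_NUM_THREADS=1 python3 lv5.py 2>/dev/null
```

```text
{'t': 25.125, 'joints': [-0.898, 0.204, 1.42, 0.018, 1.454, 2.854], 'tool_pos': [0.416, -0.336, 0.435], 'contact_force': [0.092, -0.297, -2.121], 'opening': 0.011, 'finger_force': 49.994}
tilt 3.8 yaw of tool x -125.1 toolz [ 0.05 -0.04 -1.  ]
rack tilt 2.958959911872147
3.2 3.2 [-0.27, -0.21, -0.04] 1 [-0.1, -0.13, -0.02] 0 -> [0.352, -0.382, 0.427] [-1.06, 0.18, 1.47, 0.03, 1.43, 2.85]
3.2 3.2 [-0.29, -0.12, -0.04] 1 [0.19, -0.17, 0.11] 0 -> [0.344, -0.368, 0.427] [-1.06, 0.16, 1.5, 0.03, 1.42, 2.85]
3.2 3.2 [-0.2, -0.12, 0.07] 1 [0.07, 0.11, -0.17] 0 -> [0.348, -0.376, 0.453] [-1.06, 0.16, 1.44, 0.03, 1.48, 2.85]
3.2 3.2 [-0.19, -0.13, 0.09] 1 [0.03, 0.02, 0.13] 0 -> [0.351, -0.379, 0.457] [-1.06, 0.16, 1.42, 0.03, 1.5, 2.85]
3.2 3.2 [-0.12, -0.12, -0.02] 1 [-0.13, -0.12, -0.05] 0 -> [0.357, -0.389, 0.427] [-1.06, 0.19, 1.45, 0.03, 1.43, 2.85]
3.2 3.2 [-0.25, -0.2, 0.12] 1 [0.05, 0.18, -0.05] 0 -> [0.353, -0.382, 0.457] [-1.06, 0.17, 1.41, 0.03, 1.5, 2.85]
3.2 3.2 [-0.29, -0.1, 0.11] 1 [-0.17, 0.06, -0.03] 0 -> [0.343, -0.365, 0.456] [-1.06, 0.13, 1.46, 0.03, 1.49, 2.85]
3.2 3.2 [-0.27, -0.04, 0.03] 1 [0.08, -0.2, -0.12] 0 -> [0.338, -0.355, 0.441] [-1.06, 0.12, 1.51, 0.03, 1.45, 2.85]
3.2 3.2 [-0.27, -0.25, -0.13] 1 [0.07, 0.12, 0.1] 0 -> [0.357, -0.385, 0.414] [-1.06, 0.2, 1.48, 0.04, 1.39, 2.85]
3.2 3.2 [-0.15, -0.15, 0.11] 1 [0.12, -0.02, 0.09] 0 -> [0.358, -0.386, 0.463] [-1.06, 0.17, 1.39, 0.03, 1.52, 2.85]
```

```bash
cat > lv6.py <<'E'
from lv4 import *
q=np.array(manip.sense()['joints']); x=fk(q,P)[0]
u=fk(q,P)[1].apply(G); print('up vec',u.round(3),'az',np.degrees(np.arctan2(u[1],u[0])).round(0))
def job(a):
    s,d,n=a; p=np.array([.55,-.345,.6]); k=q; m=3 if s>120 else 2
    k=call(k,p-x,s/m,12,W)
    for _ in range(m-1): k=call(k,[0,0,0],s/m,12,W)
    r0=rt(k); a0=-.56; e=np.array([np.cos(a0)*d[0],np.sin(a0)*d[0],d[1]])
    k=call(k,e,0,n,W); return s,d,n,r0,rt(k),k,fk(k,P)[0].round(3).tolist()
A=[(s,d,n) for s in range(0,340,15) for d in((.4,.2),(.4,.4),(.4,0)) for n in(8,11,12)]
with PE() as e: r=list(e.map(job,A))
for t in sorted(r,key=lambda t:t[4])[:8]: print(t[:3],round(t[3],1),round(t[4],1),t[6],t[5].round(2).tolist())
E
OMP_NUM_THREADS=1 python3 lv6.py 2>/dev/null
```

```text
up vec [-0.035  0.038  0.999] az 133.0
(195, (0.4, 0), 12) 3.0 0.6 [0.707, -0.444, 0.482] [-0.69, 0.84, 0.22, -0.02, 2.11, -0.35]
(195, (0.4, 0), 11) 3.0 0.6 [0.706, -0.443, 0.483] [-0.69, 0.83, 0.22, -0.02, 2.11, -0.35]
(195, (0.4, 0), 8) 3.0 0.6 [0.7, -0.44, 0.494] [-0.69, 0.82, 0.22, -0.02, 2.12, -0.35]
(195, (0.4, 0.2), 12) 3.0 0.8 [0.646, -0.406, 0.587] [-0.7, 0.7, 0.22, -0.02, 2.24, -0.36]
(195, (0.4, 0.2), 11) 3.0 0.8 [0.645, -0.406, 0.588] [-0.7, 0.7, 0.22, -0.02, 2.24, -0.36]
(195, (0.4, 0.2), 8) 3.0 0.8 [0.642, -0.403, 0.594] [-0.7, 0.7, 0.22, -0.02, 2.25, -0.37]
(180, (0.4, 0), 12) 3.0 0.9 [0.707, -0.443, 0.482] [-0.69, 0.84, 0.22, 0.0, 2.11, -0.08]
(180, (0.4, 0), 11) 3.0 0.9 [0.706, -0.443, 0.483] [-0.69, 0.83, 0.22, 0.0, 2.11, -0.08]
```

Call:
servo_tool(series=[{"grip": -1,"tx": 0.1,"ty": -0.01,"tz": 0.1,"spin": 0.03},{"grip": -1,"tx": 0.2,"ty": -0.02,"tz": 0.2,"spin": 0.06},{"grip": -1,"tx": 0.3,"ty": -0.02,"tz": 0.3,"spin": 0.09},{"grip": -1,"tx": 0.335,"ty": -0.02,"tz": 0.38,"spin": 0.12},{"grip": -1,"tx": 0.335,"ty": -0.02,"tz": 0.41,"spin": 0.15},{"grip": -1,"tx": 0.335,"ty": -0.02,"tz": 0.41,"spin": 0.18},{"grip": -1,"tx": 0.335,"ty": -0.02,"tz": 0.41,"spin": 0.21},{"grip": -1,"tx": 0.335,"ty": -0.02,"tz": 0.41,"spin": 0.24},{"grip": -1,"tx": 0.335,"ty": -0.02,"tz": 0.41,"spin": 0.27},{"grip": -1,"tx": 0.335,"ty": -0.02,"tz": 0.41,"spin": 0.271}])

```text
t: 26.38
tool_pos: [0.551, -0.3439, 0.5992]
tool_rot: [0.971, -0.238, 0.007, -0.032]
contact_force: [0.9, -0.2, -2.5]
opening: 0.0113
finger_force: 50.0
```

Call:
servo_tool(series=[{"grip": -1,"tx": 0,"ty": 0,"tz": 0,"spin": 0.03},{"grip": -1,"tx": 0,"ty": 0,"tz": 0,"spin": 0.06},{"grip": -1,"tx": 0,"ty": 0,"tz": 0,"spin": 0.09},{"grip": -1,"tx": 0,"ty": 0,"tz": 0,"spin": 0.12},{"grip": -1,"tx": 0,"ty": 0,"tz": 0,"spin": 0.15},{"grip": -1,"tx": 0,"ty": 0,"tz": 0,"spin": 0.18},{"grip": -1,"tx": 0,"ty": 0,"tz": 0,"spin": 0.21},{"grip": -1,"tx": 0,"ty": 0,"tz": 0,"spin": 0.24},{"grip": -1,"tx": 0,"ty": 0,"tz": 0,"spin": 0.271},{"grip": -1,"tx": 0,"ty": 0,"tz": 0,"spin": 0.271}])

```text
t: 27.62
tool_pos: [0.5511, -0.3435, 0.5997]
tool_rot: [0.819, 0.573, -0.019, -0.027]
contact_force: [-0.5, -0.0, -2.3]
opening: 0.0115
finger_force: 50.0
```

Call:
servo_tool(series=[{"grip": -1,"tx": 0.85,"ty": -0.53,"tz": 0,"spin": 0},{"grip": -1,"tx": 0.85,"ty": -0.53,"tz": 0,"spin": 0},{"grip": -1,"tx": 0.85,"ty": -0.53,"tz": 0,"spin": 0},{"grip": -1,"tx": 0.85,"ty": -0.53,"tz": 0,"spin": 0},{"grip": -1,"tx": 0.85,"ty": -0.53,"tz": 0,"spin": 0},{"grip": -1,"tx": 0.85,"ty": -0.53,"tz": 0,"spin": 0},{"grip": -1,"tx": 0.85,"ty": -0.53,"tz": 0,"spin": 0},{"grip": -1,"tx": 0.85,"ty": -0.53,"tz": 0,"spin": 0}])

```text
t: 28.62
tool_pos: [0.7015, -0.4381, 0.4942]
tool_rot: [0.818, 0.575, -0.011, -0.008]
contact_force: [0.0, -0.4, -2.2]
opening: 0.0118
finger_force: 50.0
```

```bash
python3 st.py
cat > r.py <<'E'
from lv3 import *
s=manip.sense();x=np.array(s['tool_pos']);R=Ro.from_quat(s['tool_rot'])
G0=Ro.from_quat([.053,.999,-.008,.004]); Rk=R*G0.inv()*Ro.from_euler('z',-6,degrees=True)
m=Rk.as_matrix(); print('rack up',m[:,2].round(3),'tilt',np.degrees(np.arccos(m[2,2])).round(1),'rack yaw',np.degrees(np.arctan2(m[1,0],m[0,0])).round(1),'rel yaw to blue',(13.4-np.degrees(np.arctan2(m[1,0],m[0,0]))).round(1))
o=x+Rk.apply([0,0,-.1155]); print('rack origin ',o.round(4),'move',(np.array([.5013,.3237,.085])-o).round(4))
E
python3 r.py
```

```text
{'t': 28.625, 'joints': [-0.687, 0.821, 0.219, -0.02, 2.122, -0.351], 'tool_pos': [0.702, -0.438, 0.494], 'contact_force': [0.041, -0.401, -2.179], 'opening': 0.012, 'finger_force': 49.973}
tilt 1.5 yaw of tool x 70.2 toolz [-0.03  0.   -1.  ]
rack up [ 0.009 -0.003  1.   ] tilt 0.6 rack yaw -109.8 rel yaw to blue 123.2
rack origin  [ 0.7005 -0.4377  0.3787] move [-0.1992  0.7614 -0.2937]
```

Call:
servo_tool(series=[{"grip": -1,"tx": -0.1,"ty": 0.06,"tz": -0.04,"spin": 0},{"grip": -1,"tx": -0.22,"ty": 0.14,"tz": -0.1,"spin": 0},{"grip": -1,"tx": -0.34,"ty": 0.21,"tz": -0.15,"spin": 0},{"grip": -1,"tx": -0.46,"ty": 0.29,"tz": -0.2,"spin": 0},{"grip": -1,"tx": -0.55,"ty": 0.34,"tz": -0.24,"spin": 0},{"grip": -1,"tx": -0.58,"ty": 0.36,"tz": -0.25,"spin": 0},{"grip": -1,"tx": -0.58,"ty": 0.36,"tz": -0.25,"spin": 0},{"grip": -1,"tx": -0.58,"ty": 0.36,"tz": -0.25,"spin": 0}])

```text
t: 29.62
tool_pos: [0.4705, -0.2951, 0.3951]
tool_rot: [0.818, 0.575, -0.011, -0.006]
contact_force: [-0.2, -0.5, -2.6]
opening: 0.0116
finger_force: 50.0
```

Call:
servo_tool(series=[{"grip": -1,"tx": 0.01,"ty": 0.08,"tz": 0,"spin": -0.02},{"grip": -1,"tx": 0.02,"ty": 0.18,"tz": 0,"spin": -0.04},{"grip": -1,"tx": 0.03,"ty": 0.3,"tz": 0,"spin": -0.06},{"grip": -1,"tx": 0.04,"ty": 0.42,"tz": 0,"spin": -0.08},{"grip": -1,"tx": 0.04,"ty": 0.54,"tz": 0,"spin": -0.1},{"grip": -1,"tx": 0.05,"ty": 0.66,"tz": 0,"spin": -0.12},{"grip": -1,"tx": 0.05,"ty": 0.76,"tz": 0,"spin": -0.14},{"grip": -1,"tx": 0.06,"ty": 0.86,"tz": 0,"spin": -0.158},{"grip": -1,"tx": 0.06,"ty": 0.96,"tz": 0,"spin": -0.158}])

```text
t: 30.75
tool_pos: [0.4954, 0.0912, 0.3944]
tool_rot: [0.993, 0.115, -0.004, -0.012]
contact_force: [1.7, -0.2, -3.1]
opening: 0.0113
finger_force: 50.0
```

Call:
servo_tool(series=[{"grip": -1,"tx": 0.01,"ty": 0.1,"tz": 0,"spin": 0},{"grip": -1,"tx": 0.02,"ty": 0.22,"tz": 0,"spin": 0},{"grip": -1,"tx": 0.02,"ty": 0.34,"tz": 0,"spin": 0},{"grip": -1,"tx": 0.02,"ty": 0.44,"tz": 0,"spin": 0},{"grip": -1,"tx": 0.02,"ty": 0.52,"tz": 0,"spin": 0},{"grip": -1,"tx": 0.02,"ty": 0.57,"tz": 0,"spin": 0},{"grip": -1,"tx": 0.02,"ty": 0.585,"tz": 0,"spin": 0},{"grip": -1,"tx": 0.02,"ty": 0.585,"tz": 0,"spin": 0},{"grip": -1,"tx": 0.02,"ty": 0.585,"tz": 0,"spin": 0}])

```text
t: 31.88
tool_pos: [0.5017, 0.3228, 0.3938]
tool_rot: [0.993, 0.115, -0.006, -0.012]
contact_force: [0.3, -0.3, -2.9]
opening: 0.0114
finger_force: 50.0
```

```bash
python3 st.py; python3 r.py
python3 - <<'E'
from h import *
c=shot('scene','s4.png'); d=shot('top','t4.png')
a=cv2.resize(c['img'][100:240,300:460],(480,420));b=cv2.resize(d['img'][130:270,150:250],(300,420))
cv2.imwrite('pics/s4c.png',np.hstack([a,b])[...,::-1])
E
```

```text
{'t': 31.875, 'joints': [0.372, 0.359, 1.306, 0.027, 1.481, 1.709], 'tool_pos': [0.502, 0.323, 0.394], 'contact_force': [0.267, -0.278, -2.927], 'opening': 0.011, 'finger_force': 49.973}
tilt 1.5 yaw of tool x 13.2 toolz [-0.01  0.02 -1.  ]
rack up [ 0.002 -0.01   1.   ] tilt 0.6 rack yaw -166.7 rel yaw to blue 180.1
rack origin  [0.5015 0.324  0.2783] move [-0.0002 -0.0003 -0.1933]
```

View pics/s4c.png

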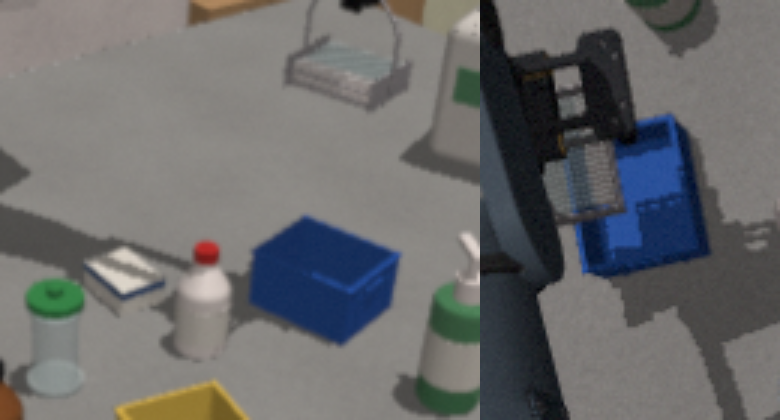

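Call:
servo_tool(series=[{"grip": -1,"tx": 0,"ty": 0,"tz": -0.06,"spin": 0},{"grip": -1,"tx": 0,"ty": 0,"tz": -0.16,"spin": 0},{"grip": -1,"tx": 0,"ty": 0,"tz": -0.26,"spin": 0},{"grip": -1,"tx": 0,"ty": 0,"tz": -0.35,"spin": 0},{"grip": -1,"tx": 0,"ty": 0,"tz": -0.41,"spin": 0},{"grip": -1,"tx": 0,"ty": 0,"tz": -0.435,"spin": 0},{"grip": -1,"tx": 0,"ty": 0,"tz": -0.435,"spin": 0},{"grip": -1,"tx": 0,"ty": 0,"tz": -0.435,"spin": 0}])

```text
t: 32.98
tool_pos: [0.5024, 0.3241, 0.2211]
tool_rot: [0.993, 0.116, -0.004, -0.013]
contact_force: [0.4, 0.2, -2.7]
opening: 0.0114
finger_force: 50.0
```

```bash
python3 r.py
python3 - <<'E'
from h import *
c=shot('scene','s5.png')
R=cv2.Rodrigues(c['rvec'].astype(float))[0]
def pr(X):
    p=R@X+c['tvec'].ravel(); s=p[:2]/p[2]; s=s*(1+c['k1']*(s@s)); return c['K'][0,0]*s[0]+c['K'][0,2],c['K'][1,1]*s[1]+c['K'][1,2]
a=np.radians(13.4);Rz=np.array([[np.cos(a),-np.sin(a),0],[np.sin(a),np.cos(a),0],[0,0,1]])
f=6;x0,y0=365,150
im=cv2.resize(c['img'][y0:y0+80,x0:x0+100],None,fx=f,fy=f,interpolation=cv2.INTER_CUBIC)
def box(o,lx,ly,z0,z1,col):
    for z in(z0,z1):
        q=[pr(np.array(o)+Rz@[sx*lx/2,sy*ly/2,z]) for sx,sy in((1,1),(1,-1),(-1,-1),(-1,1))]
        cv2.polylines(im,[np.int32([((u-x0+.5)*f,(v-y0+.5)*f) for u,v in q])],True,col,1)
box([.5013,.3237,0],.13,.108,0,.075,(255,0,0)); 
from h import manip
z=manip.sense()['tool_pos'][2]-.1155
box([.5013,.3237,z],.104,.082,0,.034,(255,255,0))
cv2.imwrite('pics/s5c.png',im[...,::-1])
E
```

```text
rack up [-0.001 -0.012  1.   ] tilt 0.7 rack yaw -166.6 rel yaw to blue 180.0
rack origin  [0.5025 0.3255 0.1056] move [-0.0012 -0.0018 -0.0206]
```

View pics/s5c.png

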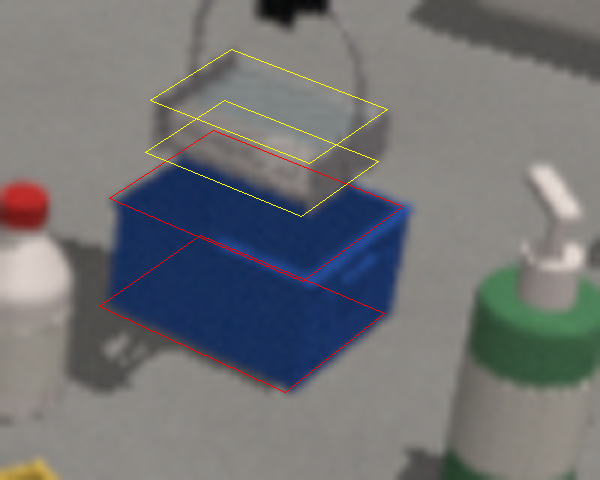

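Call:
servo_tool(series=[{"grip": -1,"tx": -0.002,"ty": -0.003,"tz": -0.025,"spin": 0},{"grip": -1,"tx": -0.003,"ty": -0.0045,"tz": -0.043,"spin": 0},{"grip": -1,"tx": -0.003,"ty": -0.0045,"tz": -0.047,"spin": 0},{"grip": -1,"tx": -0.003,"ty": -0.0045,"tz": -0.047,"spin": 0},{"grip": -1,"tx": -0.003,"ty": -0.0045,"tz": -0.047,"spin": 0}])

```text
t: 33.65
tool_pos: [0.5004, 0.3222, 0.2011]
tool_rot: [0.993, 0.116, -0.005, -0.013]
contact_force: [-0.2, 0.9, -2.0]
opening: 0.0115
finger_force: 50.0
```

```bash
python3 r.py
cat > ov.py <<'E'
from h import *
def ov(c,dish,yd,rack,yr,x0,y0,f=5):
    R=cv2.Rodrigues(c['rvec'].astype(float))[0]
    def pr(X):
        p=R@X+c['tvec'].ravel(); s=p[:2]/p[2]; s=s*(1+c['k1']*(s@s)); return c['K'][0,0]*s[0]+c['K'][0,2],c['K'][1,1]*s[1]+c['K'][1,2]
    im=cv2.resize(c['img'][y0:y0+110,x0:x0+78],None,fx=f,fy=f,interpolation=cv2.INTER_CUBIC)
    for o,a,lx,ly,h,col in((dish,yd,.13,.108,.075,(255,0,0)),(rack,yr,.104,.082,.034,(255,255,0)),(np.array(rack)+[0,0,.099],yr,.056,.012,.022,(255,0,255))):
        a=np.radians(a);Rz=np.array([[np.cos(a),-np.sin(a),0],[np.sin(a),np.cos(a),0],[0,0,1]])
        for z in(0,h):
            q=[pr(np.array(o)+Rz@[sx*lx/2,sy*ly/2,z]) for sx,sy in((1,1),(1,-1),(-1,-1),(-1,1))]
            cv2.polylines(im,[np.int32([((u-x0+.5)*f,(v-y0+.5)*f) for u,v in q])],True,col,1)
    return im
if __name__=='__main__':
    a=ov(dict(np.load('pics/s2.npz')),[.470,-.2945,0],-5.8,[.4659,-.2937,.242-.1155],-6,205,180)
    c=shot('scene','s6.png'); z=manip.sense()['tool_pos'][2]-.1155
    b=ov(c,[.5013,.3237,0],13.4,[.5013,.3237,z],13.4,372,125)
    cv2.imwrite('pics/s6c.png',np.hstack([a,b])[...,::-1])
E
python3 ov.py
```

```text
rack up [ 0.002 -0.011  1.   ] tilt 0.6 rack yaw -166.6 rel yaw to blue 180.0
rack origin  [0.5003 0.3234 0.0856] move [ 0.001   0.0003 -0.0006]
```

View pics/s6c.png

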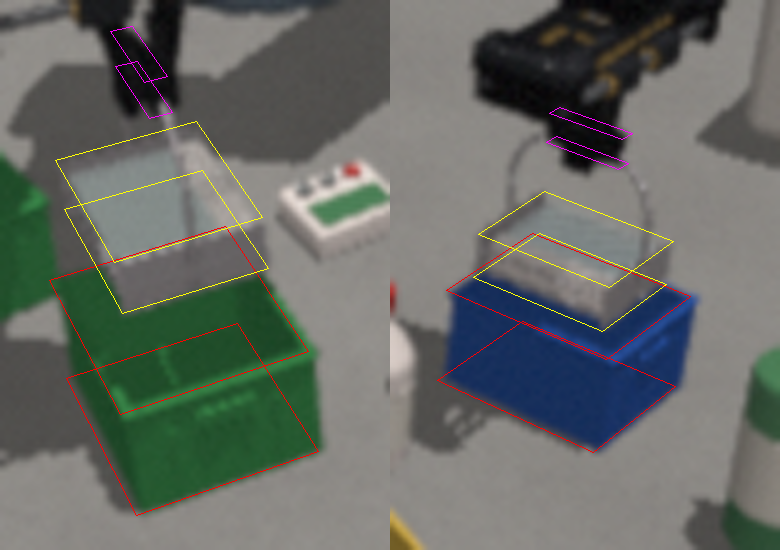

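Call:
servo_tool(series=[{"grip": -1,"tx": 0.002,"ty": 0,"tz": 0,"spin": 0},{"grip": -1,"tx": 0.002,"ty": 0,"tz": 0,"spin": 0},{"grip": -1,"tx": 0.002,"ty": 0,"tz": 0,"spin": 0},{"grip": -1,"tx": 0.002,"ty": 0,"tz": 0,"spin": 0},{"grip": -1,"tx": 0.002,"ty": 0,"tz": 0,"spin": 0},{"grip": -1,"tx": 0.002,"ty": 0,"tz": 0,"spin": 0}])

```text
t: 34.45
tool_pos: [0.501, 0.3221, 0.2009]
tool_rot: [0.993, 0.116, -0.006, -0.013]
contact_force: [0.6, 0.3, -2.6]
opening: 0.0112
finger_force: 50.0
```

```bash
python3 r.py; python3 -c "
from station import manip
print(manip.sign_off())"
```

```text
rack up [ 0.002 -0.011  1.   ] tilt 0.6 rack yaw -166.6 rel yaw to blue 180.0
rack origin  [0.5008 0.3233 0.0854] move [ 0.0005  0.0004 -0.0004]
the job is handed in; nothing more can be done
None
```

I handed the job in at 34.5 s: the rack was lifted, tipped about 29° over the green dish for about 2 s, levelled to about 0.6°, and is held squared about 1 cm above the blue dish's rim, though while tipping and levelling the last joint rested at its limit (read 2.854 against the stated 2.85).

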